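# Gauge and sort heat sinks on the electronics bench

## Robot

A 6-joint arm with a two-finger parallel gripper is mounted at the origin on the work surface. World frame = base frame: x ahead of the robot, y to its left, z up, the work surface at z = 0. Lengths are in m, angles in rad, forces in N, time in s.
With the tool pointing down it reaches from about 0.375 to 0.9 m from the base axis. Payload 3.1 kg.
Tool frame: the origin (TCP) lies midway between the tips of the shut fingers; the grasp point (between the pads) lies robot.grip_depth behind it (robot.grip_depth is the distance from the TCP to the grasp point, in m); z points along the fingers, y is the line along which they close (so a half turn about z gives the same grasp; the last joint's range is limited). The gripper opens to 87 mm and grips with 3 to 60 N. Pads are 19 mm wide; open, the fingers measure 117 mm over their backs; the gripper's body (75 mm by 190 mm) begins 51 mm behind the grasp point.
Start: joints at [0.936, 0.527, 1.433, -0, 1.181, -0.178], TCP at [0.275, 0.561, 0.223] pointing down, gripper open.
Joint ranges: [-3.08, 3.08], [-0.75, 2.2], [0.22, 2.44], [-1.43, 4.57], [0, 2.65], [-2.85, 2.85]. Speed limits (rad/s): [2.79, 2.79, 3.14, 3.14, 3.14, 3.14].

## Interface

Orientations are given as a unit quaternion [x, y, z, w].
In Python, from rig import robot gives the robot as it stands.
- The arm moves only by the tool drive_effector, called after ">>>" as name(argument=value, ...) on one line, values as JSON. Schema: {"type":"object","properties":{"motion":{"type":"object","properties":{"sx":{"type":"array","items":{"type":"number"},"minItems":1,"maxItems":20},"sy":{"type":"array","items":{"type":"number"},"minItems":1,"maxItems":20},"sz":{"type":"array","items":{"type":"number"},"minItems":1,"maxItems":20},"twist":{"type":"array","items":{"type":"number"},"minItems":1,"maxItems":20}},"additionalProperties":false,"required":["sx","sy","sz","twist"]},"finger_gap":{"type":"number"},"grip_force":{"type":"number"},"only":{"type":"string"},"quiet":{"type":"boolean"},"lines":{"type":"string"}},"required":["motion"],"additionalProperties":false}. motion is an object with one list for each field, all of the same length, 1 to 20, a row being the entries at one place: sx, sy, sz (the shift in m), twist (a turn about the tool's z in rad); each row shifts and turns the commanded pose from where the row before left it, along the tool's axes as they then stand; what a row does not reach is not made up. A row lasts 1/12 s, in which the tool goes at most 0.0417 m and 0.125 rad, less where a joint would pass 70% of its speed; a pose out of reach is approached as far as the arm can. finger_gap is the finger opening in m, set as the call begins (left out keeps the last). The fingers move at their own pace and stop on an object; grip_force is the grip in N (left out, the last holds). Time passes only in rows, so rows that do not move let the fingers close. The tool returns the time, the measured TCP pose, the force, the opening and the grip force at its end. only (a regular expression) keeps the lines of the reply that match it, lines (a string "A,B") keeps lines A to B, and quiet returns only ok. Input that does not fit is refused with a message, and nothing moves.
- robot.get_obs(): the state, without advancing time (a new reading comes with each control period).
- robot.camera(name): name is "scene" or "side" or "wrist"; returns a dict with "img" (420x560x3 uint8, red, green, blue), "fx", "fy", "cx", "cy" (pixels), "xyz" and "attitude" of the camera in the world. Camera axes: x right, y down, z forward; pixel columns grow to the right and rows downward; lengths in m; the calibration is good to about 2 mm. A picture is of the moment at which its call begins. There is no depth.
- robot.hand_in(): hands the job in; it is judged then, once.
The state is a dict: "time": time; "q": joint angles; "joint_velocities": joint speeds; "joint_torque": joint torques, N m; "position": TCP position; "tool_rot": TCP orientation; "ft_force": force on the tool from outside, world axes, zero at the start; "moment": the same for the moment, N m; "grip_width": finger opening in m; "grip_force": force on a finger pad.
Only numpy, scipy, OpenCV 4.12 (cv2) and the standard library are available. Lean on these libraries where they do the work, as an engineer would, in place of code of your own. Each camera call takes 0.05 s, during which the arm holds its last target. There are 200 camera calls.

## Task

Check the width of the three heat sinks with the stepped slot gauge, one at a time: lower each squarely into the gauge as far as it will go without forcing it, then stand it upright in its tray before taking the next. Sinks that pass the upper GO slot but stop at the lower NO-GO slot go in the green tray, those too wide for GO in the red, and those that drop through NO-GO to the floor in the yellow. Leave the spray can, solder reel, meter and clip stand where they are.

Things in the scene. Friction and masses are not known exactly. Their poses are not given: they have to be found in the camera images.
- sink_a: One of three aluminium heat sinks, alike but for base width: 44, 38 or 30 mm, one of each, which is which not told. Stands on its base. Origin: centre of underside; x along its length, z up. Base 110 mm long, 25 mm high, square edges. Central upright web to grip: 90 mm long (x), 12 mm thick (y), 25 to 65 mm above the underside. Symmetrical end for end. 0.2 to 0.41 kg.
- sink_b: One of three aluminium heat sinks, alike but for base width: 44, 38 or 30 mm, one of each, which is which not told. Stands on its base. Origin: centre of underside; x along its length, z up. Base 110 mm long, 25 mm high, square edges. Central upright web to grip: 90 mm long (x), 12 mm thick (y), 25 to 65 mm above the underside. Symmetrical end for end. 0.2 to 0.41 kg.
- sink_c: One of three aluminium heat sinks, alike but for base width: 44, 38 or 30 mm, one of each, which is which not told. Stands on its base. Origin: centre of underside; x along its length, z up. Base 110 mm long, 25 mm high, square edges. Central upright web to grip: 90 mm long (x), 12 mm thick (y), 25 to 65 mm above the underside. Symmetrical end for end. 0.2 to 0.41 kg.
- gauge: Stepped steel slot gauge fixed to the bench, 80 x 80 x 45 mm high. Origin: centre of its underside; z up. A straight channel, open on top and at both ends, runs along its x, centred on y = 0: GO slot above (bright steel, green stripes), narrower NO-GO slot below (dark steel, red stripes). Lower a sink with its length along the channel; symmetrical end for end.
- gauge_mouth (a point): Centre of the channel's mouth, 45 mm above the bench. A 3 mm bevel narrows the mouth from 47 to 41 mm; below it the GO slot is 41 mm wide, down to the step at 26 mm. A sink too wide for GO stays here, its underside about 43 mm above the bench. Axes as the gauge.
- gauge_step (a point): Centre of the channel at the square step from GO to NO-GO, 26 mm above the bench. Below it the NO-GO slot is 34 mm wide, down to a closed floor 10 mm above the bench. A good sink rests on this step (underside at 26 mm); one too narrow goes on to the floor (underside at 10 mm).
- tray_green: Green plastic tray, fixed to the bench, for heat sinks that are good (pass GO, stop at NO-GO). Outside 150 mm (its x) by 84 mm (its y) by 30 mm high, walls and floor 3 mm thick, open on top. Origin: centre of its underside, z up.
- tray_red: Red plastic tray, fixed to the bench, for heat sinks that are too wide (do not enter GO). Outside 150 mm (its x) by 84 mm (its y) by 30 mm high, walls and floor 3 mm thick, open on top. Origin: centre of its underside, z up.
- tray_yellow: Yellow plastic tray, fixed to the bench, for heat sinks that are too narrow (pass NO-GO as well). Outside 150 mm (its x) by 84 mm (its y) by 30 mm high, walls and floor 3 mm thick, open on top. Origin: centre of its underside, z up.
- spray_can: Bystander: loose aerosol can, 52 mm across, 170 mm tall, standing between two trays. Origin: centre of its underside.
- solder_reel: Bystander: loose steel solder reel, 60 mm across, 50 mm tall, standing between two trays. Origin: centre of its underside.
- helping_hand: Bystander: loose brass soldering clip stand amid the heat sinks, round base 50 mm across, post with a 60 mm crossbar, 120 mm tall. Origin: centre of its underside.
- meter: Bystander: loose yellow hand multimeter lying flat, 150 x 75 x 43 mm. Origin: centre of its underside, x along its length.

How it is judged:
On the way, in this order (a step that is already met when the one before it is completed fails the run):
1. a first heat sink is tried squarely in the gauge, going down as far as it will (((x of sink_a in the frame of gauge between -0.03 and 0.03 m and y of sink_a in the frame of gauge between -0.007 and 0.007 m and z of sink_a in the frame of gauge below 0.049 m and angle between the x axis of sink_a and the x axis of gauge, either way round below 0.12 rad and angle between sink_a's own z axis and vertical below 0.12 rad and contact force between sink_a and gauge above 0.4 N) or (x of sink_b in the frame of gauge between -0.03 and 0.03 m and y of sink_b in the frame of gauge between -0.007 and 0.007 m and z of sink_b in the frame of gauge below 0.031 m and angle between the x axis of sink_b and the x axis of gauge, either way round below 0.12 rad and angle between sink_b's own z axis and vertical below 0.12 rad and contact force between sink_b and gauge above 0.4 N) or (x of sink_c in the frame of gauge between -0.03 and 0.03 m and y of sink_c in the frame of gauge between -0.007 and 0.007 m and z of sink_c in the frame of gauge below 0.016 m and angle between the x axis of sink_c and the x axis of gauge, either way round below 0.12 rad and angle between sink_c's own z axis and vertical below 0.12 rad and contact force between sink_c and gauge above 0.4 N))), for 0.1 s.
2. a first heat sink stands in its proper tray (((x of sink_a in the frame of tray_red between -0.045 and 0.045 m and y of sink_a in the frame of tray_red between -0.045 and 0.045 m and z of sink_a in the frame of tray_red below 0.007 m and angle between sink_a's own z axis and vertical below 0.12 rad and linear speed of sink_a below 0.03 m/s) or (x of sink_b in the frame of tray_green between -0.045 and 0.045 m and y of sink_b in the frame of tray_green between -0.045 and 0.045 m and z of sink_b in the frame of tray_green below 0.007 m and angle between sink_b's own z axis and vertical below 0.12 rad and linear speed of sink_b below 0.03 m/s) or (x of sink_c in the frame of tray_yellow between -0.045 and 0.045 m and y of sink_c in the frame of tray_yellow between -0.045 and 0.045 m and z of sink_c in the frame of tray_yellow below 0.007 m and angle between sink_c's own z axis and vertical below 0.12 rad and linear speed of sink_c below 0.03 m/s))), for 0.2 s.
3. with one sorted, a second is tried in the gauge ((((x of sink_a in the frame of tray_red between -0.045 and 0.045 m and y of sink_a in the frame of tray_red between -0.045 and 0.045 m and z of sink_a in the frame of tray_red below 0.007 m and angle between sink_a's own z axis and vertical below 0.12 rad and linear speed of sink_a below 0.03 m/s) and (x of sink_b in the frame of gauge between -0.03 and 0.03 m and y of sink_b in the frame of gauge between -0.007 and 0.007 m and z of sink_b in the frame of gauge below 0.031 m and angle between the x axis of sink_b and the x axis of gauge, either way round below 0.12 rad and angle between sink_b's own z axis and vertical below 0.12 rad and contact force between sink_b and gauge above 0.4 N)) or ((x of sink_a in the frame of tray_red between -0.045 and 0.045 m and y of sink_a in the frame of tray_red between -0.045 and 0.045 m and z of sink_a in the frame of tray_red below 0.007 m and angle between sink_a's own z axis and vertical below 0.12 rad and linear speed of sink_a below 0.03 m/s) and (x of sink_c in the frame of gauge between -0.03 and 0.03 m and y of sink_c in the frame of gauge between -0.007 and 0.007 m and z of sink_c in the frame of gauge below 0.016 m and angle between the x axis of sink_c and the x axis of gauge, either way round below 0.12 rad and angle between sink_c's own z axis and vertical below 0.12 rad and contact force between sink_c and gauge above 0.4 N)) or ((x of sink_b in the frame of tray_green between -0.045 and 0.045 m and y of sink_b in the frame of tray_green between -0.045 and 0.045 m and z of sink_b in the frame of tray_green below 0.007 m and angle between sink_b's own z axis and vertical below 0.12 rad and linear speed of sink_b below 0.03 m/s) and (x of sink_a in the frame of gauge between -0.03 and 0.03 m and y of sink_a in the frame of gauge between -0.007 and 0.007 m and z of sink_a in the frame of gauge below 0.049 m and angle between the x axis of sink_a and the x axis of gauge, either way round below 0.12 rad and angle between sink_a's own z axis and vertical below 0.12 rad and contact force between sink_a and gauge above 0.4 N)) or ((x of sink_b in the frame of tray_green between -0.045 and 0.045 m and y of sink_b in the frame of tray_green between -0.045 and 0.045 m and z of sink_b in the frame of tray_green below 0.007 m and angle between sink_b's own z axis and vertical below 0.12 rad and linear speed of sink_b below 0.03 m/s) and (x of sink_c in the frame of gauge between -0.03 and 0.03 m and y of sink_c in the frame of gauge between -0.007 and 0.007 m and z of sink_c in the frame of gauge below 0.016 m and angle between the x axis of sink_c and the x axis of gauge, either way round below 0.12 rad and angle between sink_c's own z axis and vertical below 0.12 rad and contact force between sink_c and gauge above 0.4 N)) or ((x of sink_c in the frame of tray_yellow between -0.045 and 0.045 m and y of sink_c in the frame of tray_yellow between -0.045 and 0.045 m and z of sink_c in the frame of tray_yellow below 0.007 m and angle between sink_c's own z axis and vertical below 0.12 rad and linear speed of sink_c below 0.03 m/s) and (x of sink_a in the frame of gauge between -0.03 and 0.03 m and y of sink_a in the frame of gauge between -0.007 and 0.007 m and z of sink_a in the frame of gauge below 0.049 m and angle between the x axis of sink_a and the x axis of gauge, either way round below 0.12 rad and angle between sink_a's own z axis and vertical below 0.12 rad and contact force between sink_a and gauge above 0.4 N)) or ((x of sink_c in the frame of tray_yellow between -0.045 and 0.045 m and y of sink_c in the frame of tray_yellow between -0.045 and 0.045 m and z of sink_c in the frame of tray_yellow below 0.007 m and angle between sink_c's own z axis and vertical below 0.12 rad and linear speed of sink_c below 0.03 m/s) and (x of sink_b in the frame of gauge between -0.03 and 0.03 m and y of sink_b in the frame of gauge between -0.007 and 0.007 m and z of sink_b in the frame of gauge below 0.031 m and angle between the x axis of sink_b and the x axis of gauge, either way round below 0.12 rad and angle between sink_b's own z axis and vertical below 0.12 rad and contact force between sink_b and gauge above 0.4 N)))), for 0.1 s.
4. two heat sinks stand in their proper trays ((((x of sink_a in the frame of tray_red between -0.045 and 0.045 m and y of sink_a in the frame of tray_red between -0.045 and 0.045 m and z of sink_a in the frame of tray_red below 0.007 m and angle between sink_a's own z axis and vertical below 0.12 rad and linear speed of sink_a below 0.03 m/s) and (x of sink_b in the frame of tray_green between -0.045 and 0.045 m and y of sink_b in the frame of tray_green between -0.045 and 0.045 m and z of sink_b in the frame of tray_green below 0.007 m and angle between sink_b's own z axis and vertical below 0.12 rad and linear speed of sink_b below 0.03 m/s)) or ((x of sink_a in the frame of tray_red between -0.045 and 0.045 m and y of sink_a in the frame of tray_red between -0.045 and 0.045 m and z of sink_a in the frame of tray_red below 0.007 m and angle between sink_a's own z axis and vertical below 0.12 rad and linear speed of sink_a below 0.03 m/s) and (x of sink_c in the frame of tray_yellow between -0.045 and 0.045 m and y of sink_c in the frame of tray_yellow between -0.045 and 0.045 m and z of sink_c in the frame of tray_yellow below 0.007 m and angle between sink_c's own z axis and vertical below 0.12 rad and linear speed of sink_c below 0.03 m/s)) or ((x of sink_b in the frame of tray_green between -0.045 and 0.045 m and y of sink_b in the frame of tray_green between -0.045 and 0.045 m and z of sink_b in the frame of tray_green below 0.007 m and angle between sink_b's own z axis and vertical below 0.12 rad and linear speed of sink_b below 0.03 m/s) and (x of sink_c in the frame of tray_yellow between -0.045 and 0.045 m and y of sink_c in the frame of tray_yellow between -0.045 and 0.045 m and z of sink_c in the frame of tray_yellow below 0.007 m and angle between sink_c's own z axis and vertical below 0.12 rad and linear speed of sink_c below 0.03 m/s)))), for 0.2 s.
5. with two sorted, the third is tried in the gauge ((((x of sink_a in the frame of tray_red between -0.045 and 0.045 m and y of sink_a in the frame of tray_red between -0.045 and 0.045 m and z of sink_a in the frame of tray_red below 0.007 m and angle between sink_a's own z axis and vertical below 0.12 rad and linear speed of sink_a below 0.03 m/s) and (x of sink_b in the frame of tray_green between -0.045 and 0.045 m and y of sink_b in the frame of tray_green between -0.045 and 0.045 m and z of sink_b in the frame of tray_green below 0.007 m and angle between sink_b's own z axis and vertical below 0.12 rad and linear speed of sink_b below 0.03 m/s) and (x of sink_c in the frame of gauge between -0.03 and 0.03 m and y of sink_c in the frame of gauge between -0.007 and 0.007 m and z of sink_c in the frame of gauge below 0.016 m and angle between the x axis of sink_c and the x axis of gauge, either way round below 0.12 rad and angle between sink_c's own z axis and vertical below 0.12 rad and contact force between sink_c and gauge above 0.4 N)) or ((x of sink_a in the frame of tray_red between -0.045 and 0.045 m and y of sink_a in the frame of tray_red between -0.045 and 0.045 m and z of sink_a in the frame of tray_red below 0.007 m and angle between sink_a's own z axis and vertical below 0.12 rad and linear speed of sink_a below 0.03 m/s) and (x of sink_c in the frame of tray_yellow between -0.045 and 0.045 m and y of sink_c in the frame of tray_yellow between -0.045 and 0.045 m and z of sink_c in the frame of tray_yellow below 0.007 m and angle between sink_c's own z axis and vertical below 0.12 rad and linear speed of sink_c below 0.03 m/s) and (x of sink_b in the frame of gauge between -0.03 and 0.03 m and y of sink_b in the frame of gauge between -0.007 and 0.007 m and z of sink_b in the frame of gauge below 0.031 m and angle between the x axis of sink_b and the x axis of gauge, either way round below 0.12 rad and angle between sink_b's own z axis and vertical below 0.12 rad and contact force between sink_b and gauge above 0.4 N)) or ((x of sink_b in the frame of tray_green between -0.045 and 0.045 m and y of sink_b in the frame of tray_green between -0.045 and 0.045 m and z of sink_b in the frame of tray_green below 0.007 m and angle between sink_b's own z axis and vertical below 0.12 rad and linear speed of sink_b below 0.03 m/s) and (x of sink_c in the frame of tray_yellow between -0.045 and 0.045 m and y of sink_c in the frame of tray_yellow between -0.045 and 0.045 m and z of sink_c in the frame of tray_yellow below 0.007 m and angle between sink_c's own z axis and vertical below 0.12 rad and linear speed of sink_c below 0.03 m/s) and (x of sink_a in the frame of gauge between -0.03 and 0.03 m and y of sink_a in the frame of gauge between -0.007 and 0.007 m and z of sink_a in the frame of gauge below 0.049 m and angle between the x axis of sink_a and the x axis of gauge, either way round below 0.12 rad and angle between sink_a's own z axis and vertical below 0.12 rad and contact force between sink_a and gauge above 0.4 N)))), for 0.1 s.
At the end, for the whole second after the job is handed in: Each heat sink stands upright (within about 7 degrees) and at rest on the floor of its own tray (underside within 7 mm of the tray's underside level, centre within 45 mm of the tray's centre along each tray axis): the too wide one in red, the good one in green, the too narrow one in yellow (x of sink_a in the frame of tray_red between -0.045 and 0.045 m and y of sink_a in the frame of tray_red between -0.045 and 0.045 m and z of sink_a in the frame of tray_red below 0.007 m and angle between each of sink_a, sink_b, sink_c's own z axis and vertical below 0.12 rad and linear speed of each of sink_a, sink_b, sink_c below 0.03 m/s and x of sink_b in the frame of tray_green between -0.045 and 0.045 m and y of sink_b in the frame of tray_green between -0.045 and 0.045 m and z of sink_b in the frame of tray_green below 0.007 m and x of sink_c in the frame of tray_yellow between -0.045 and 0.045 m and y of sink_c in the frame of tray_yellow between -0.045 and 0.045 m and z of sink_c in the frame of tray_yellow below 0.007 m); the robot touches nothing.
It fails at once if a bystander (spray can, solder reel, meter or clip stand) is moved by more than 25 mm or knocked over (distance of any of spray_can, solder_reel, meter, helping_hand from where it was at the start of the episode above 0.025 m or angle between any of spray_can, solder_reel, meter, helping_hand's own z axis and vertical above 0.5 rad).
It fails at once if a heat sink is rammed or forced into the gauge (more than 150 N) (contact force between any of sink_a, sink_b, sink_c and gauge above 150 N).
It also fails if it takes over 72 s, if anything falls off the work surface, if the arm or the gripper's body presses on something with over 40 N, if the wrist force passes 120 N, or if a joint passes its speed limit or range.

## Working session

There is one attempt and no reset: what is moved stays moved. The work goes in short steps, Python scripts to look and compute and a tool call to move; the robot and the scene stay as the last step left them, time stands still between calls to the robot, and variables do not carry over. Pictures are saved under pics/ and viewed, at most 11 in all, crops included, and the job is handed in when it is done.

```bash
ls; mkdir -p pics; python3 - <<'E'
from rig import robot
import cv2
o=robot.get_obs();print(o['time'],o['position'],o['tool_rot'],robot.grip_depth)
for n in("scene","side"):
    c=robot.camera(n);cv2.imwrite(f'pics/{n}0.png',c['img'][:,:,::-1]);print(n,{k:v for k,v in c.items() if k!='img'})
E
```

```text
pics
rig.py
0.0 [0.27464926 0.56059202 0.22156449] [ 2.25932329e-01  9.74142371e-01 -1.01649952e-03 -4.35521322e-04] 0.0187
scene {'fx': 423.29550051026223, 'fy': 423.29550051026223, 'cx': 278.4878939306946, 'cy': 207.6481448226287, 'xyz': array([ 0.9790429 , -0.68790595,  1.0287023 ]), 'attitude': array([ 0.89152034,  0.31297419, -0.09957547, -0.31196693])}
side {'fx': 533.4299434876276, 'fy': 533.4299434876276, 'cx': 272.03529665229775, 'cy': 214.37693601064117, 'xyz': array([ 0.38201406, -1.22648036,  1.16830981]), 'attitude': array([ 0.92104233, -0.05037391,  0.02363172, -0.38546731])}
```

View pics/scene0.png

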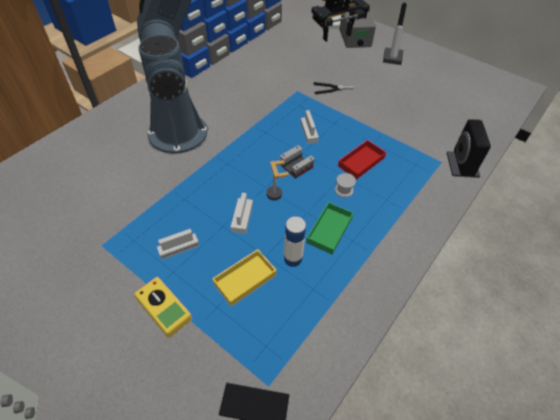

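View pics/side0.png

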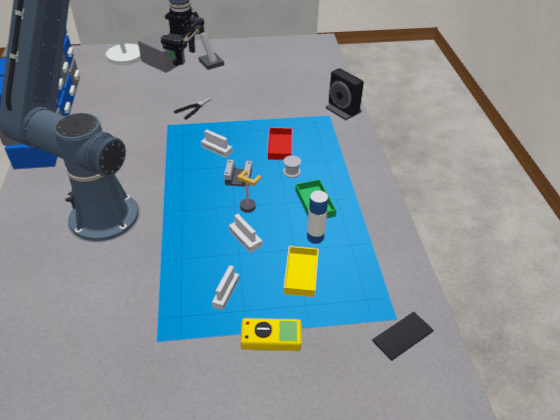

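The two views show the three white sinks at scene (310,127), (242,213), (178,242). The gauge is at (297,160), with the clip stand beside it at (275,190). Trays: red (362,160), green (330,228), yellow (245,277). The can, at (294,245), stands between green and yellow, and the reel, at (346,185), between red and green.

```bash
cat > h.py <<'E'
import numpy as np, cv2
from scipy.spatial.transform import Rotation as R
from rig import robot
def ray(c,uv,z):
    uv=np.atleast_2d(uv).astype(float)
    d=np.c_[(uv[:,0]-c['cx'])/c['fx'],(uv[:,1]-c['cy'])/c['fy'],np.ones(len(uv))]
    d=R.from_quat(c['attitude']).apply(d)
    return (c['xyz']+d*((z-c['xyz'][2])/d[:,2])[:,None])[:,:2]
def proj(c,P):
    p=R.from_quat(c['attitude']).inv().apply(np.atleast_2d(P)-c['xyz'])
    return np.c_[p[:,0]/p[:,2]*c['fx']+c['cx'],p[:,1]/p[:,2]*c['fy']+c['cy']]
def rect(P): # min area rect in metres -> centre,(long,short),yaw of long side (deg)
    (x,y),(w,h),a=cv2.minAreaRect((np.asarray(P)*1000).astype(np.float32))
    if w<h: w,h,a=h,w,a+90
    return np.round([x,y,w,h,(a+90)%180-90],1)
def blobs(m,amin=80):
    m=cv2.morphologyEx(m.astype(np.uint8),cv2.MORPH_OPEN,np.ones((2,2)))
    return [k[:,0] for k in cv2.findContours(m,cv2.RETR_EXTERNAL,cv2.CHAIN_APPROX_NONE)[0] if cv2.contourArea(k)>amin]
def hsv(c): return cv2.cvtColor(c['img'],cv2.COLOR_RGB2HSV).astype(int).transpose(2,0,1)
def to(x,y,z=None,yaw=None): # remaining shift in tool axes; yaw (deg) wanted for tool y axis
    o=robot.get_obs();r=R.from_quat(o['tool_rot']);p=o['position']
    d=r.inv().apply([x-p[0],y-p[1],0 if z is None else z-p[2]])
    ty=r.apply([0,1,0]);a=np.degrees(np.arctan2(ty[1],ty[0]))
    t=None if yaw is None else np.radians((yaw-a+90)%180-90)
    print('t',o['time'],'tcp',p.round(4),'ty yaw',round(a,2),'d',d.round(4),'turn(world+, so tool -)',t,'q6',o['q'][5],'w',o['grip_width'])
E
python3 - <<'E'
from h import *
for n in("scene","side"):
    c=robot.camera(n);h,s,v=hsv(c);print(n)
    for k,m,z in (("white",(s<45)&(v>150),.0),("yel",(h>20)&(h<33)&(s>150)&(v>110),.03),("red",((h<6)|(h>174))&(s>150)&(v>70),.03),("grn",(h>50)&(h<80)&(s>120),.03)):
        for b in blobs(m):
            P=ray(c,b,z);r=rect(P)
            if r[1]>-600 and r[1]<700 and 300<r[0]<1000: print(k,b.mean(0).round(),r)
c=robot.camera("wrist");print({k:v for k,v in c.items() if k!='img'});o=robot.get_obs();r=R.from_quat(o['tool_rot'])
print(r.inv().apply(c['xyz']-o['position']),(r.inv()*R.from_quat(c['attitude'])).as_euler('xyz',degrees=True))
E
```

```text
scene
white [398. 338.] [ 980.8 -175.9   43.1   35.4  -13.2]
white [179. 247.] [ 351.6 -330.4  111.6   30.4   64. ]
white [176. 237.] [ 325.3 -315.3   93.2   12.7   63.7]
white [297. 225.] [572.6 -59.5  54.5  51.8  39. ]
white [243. 213.] [ 415.2 -119.5  135.3   45.9  -60.1]
white [347. 181.] [594.4 186.5  55.6  53.2  33.4]
yel [163. 310.] [ 476.5 -493.   154.4   71.4   -7.8]
yel [245. 278.] [ 583.3 -299.2  149.2   88.6   76.8]
red [362. 160.] [595.5 275.5 162.7  88.9  81.3]
grn [331. 229.] [668.4 -22.2 160.9  83.5 -80.1]
side
white [218. 230.] [ 492.6  182.9 1903.7 1818.6   89.9]
yel [275. 335.] [ 467.5 -500.3  146.4   88.8   -7.8]
yel [302. 272.] [ 572.6 -307.1  167.    80.4   76.8]
red [280. 144.] [584.8 270.6 176.   79.4  81.2]
grn [331. 210.] [701.6 -74.7  71.8  24.5  79.4]
grn [309. 193.] [655.4  -8.6 129.5  89.4 -79.5]
{'fx': 297.0224516550537, 'fy': 297.0224516550537, 'cx': 276.82846457313184, 'cy': 205.571529748654, 'xyz': array([0.20225152, 0.59529135, 0.38491046]), 'attitude': array([0.8389731 , 0.52314383, 0.07895039, 0.12732441])}
[ 0.0803712  -0.00128299 -0.16283378] [-1.72442839e+01  1.64981939e-02  8.99976266e+01]
```

```bash
python3 - <<'E'
from h import *
c=robot.camera("scene");d=robot.camera("side")
print(ray(c,[[310,127],[297,160],[275,190]],.03).round(3),ray(d,[[216,143],[238,175],[247,205],[245,233],[226,288]],.03).round(3))
w=robot.camera("wrist");cv2.imwrite('pics/w0.png',w['img'][:,:,::-1])
print(ray(w,[[276,205],[0,0],[560,420]],0))
to(.43,.33,.25,0)
E
```

```text
[[ 0.366  0.296]
 [ 0.428  0.136]
 [ 0.453 -0.012]] [[ 0.359  0.298]
 [ 0.425  0.117]
 [ 0.443 -0.029]
 [ 0.428 -0.147]
 [ 0.363 -0.343]]
[[ 0.30848145  0.5421525 ]
 [-0.04259096  0.37084202]
 [ 0.8807881   0.81488437]]
t 0.4 tcp [0.275  0.5611 0.2224] ty yaw 63.88 d [-0.2409 -0.1393 -0.0276] turn(world+, so tool -) -1.1149682538725656 q6 -0.17846945433234543 w 0.08681197863810147
```

View pics/w0.png

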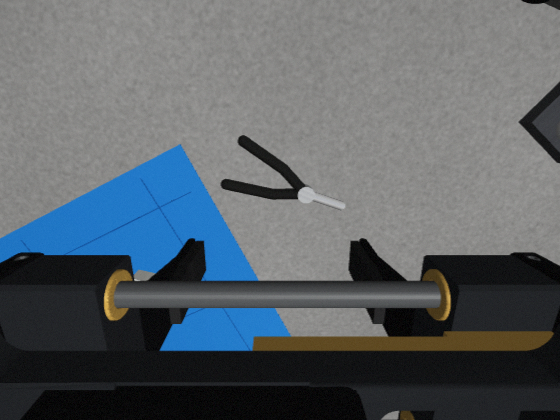

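The wrist view looks out along tool +x, away from the fingers. It shows only pliers at (285,185) and a mat corner at (180,145). I'll move to a spot from which both the gauge and the near sink are visible.

```bash
python3 - <<'E'
from h import *
to(.42,.0,.26,0)
E
```

```text
t 0.4 tcp [0.275  0.5611 0.2224] ty yaw 63.88 d [-0.3772 -0.44   -0.0375] turn(world+, so tool -) -1.1149682538725656 q6 -0.17846945433234543 w 0.08681197863810147
```

>>> drive_effector(motion={"sx": [-0.0251, -0.0251, -0.0251, -0.0251, -0.0251, -0.0251, -0.0251, -0.0251, -0.0251, -0.0251, -0.0251, -0.0251, -0.0251, -0.0251, -0.0251], "sy": [-0.0293, -0.0293, -0.0293, -0.0293, -0.0293, -0.0293, -0.0293, -0.0293, -0.0293, -0.0293, -0.0293, -0.0293, -0.0293, -0.0293, -0.0293], "sz": [-0.0025, -0.0025, -0.0025, -0.0025, -0.0025, -0.0025, -0.0025, -0.0025, -0.0025, -0.0025, -0.0025, -0.0025, -0.0025, -0.0025, -0.0025], "twist": [0, 0, 0, 0, 0, 0, 0, 0, 0, 0, 0, 0, 0, 0, 0]})

```text
time: 1.65
position: [0.4199, -0.0011, 0.2605]
tool_rot: [0.226, 0.974, 0.0, 0.001]
ft_force: [0.1, 0.8, 0.5]
grip_width: 0.0869
grip_force: 0.0
```

>>> drive_effector(motion={"sx": [0, 0, 0, 0, 0, 0, 0, 0, 0, 0], "sy": [0, 0, 0, 0, 0, 0, 0, 0, 0, 0], "sz": [0, 0, 0, 0, 0, 0, 0, 0, 0, 0], "twist": [0.124, 0.124, 0.124, 0.124, 0.124, 0.124, 0.124, 0.124, 0.124, 0]})

```text
time: 2.48
position: [0.4198, 0.0008, 0.2602]
tool_rot: [0.708, 0.706, 0.0, 0.0]
ft_force: [0.3, -0.2, -0.1]
grip_width: 0.087
grip_force: 0.0
```

```bash
python3 - <<'E'
from h import *
to(.42,.0,.26,0)
w=robot.camera("wrist");cv2.imwrite('pics/w1.png',w['img'][:,:,::-1])
E
```

```text
t 2.4833 tcp [0.4198 0.0008 0.2602] ty yaw -0.18 d [-0.0008  0.0002  0.0002] turn(world+, so tool -) 0.003152648247026094 q6 -0.26258501300648307 w 0.08698780201695354
```

View pics/w1.png

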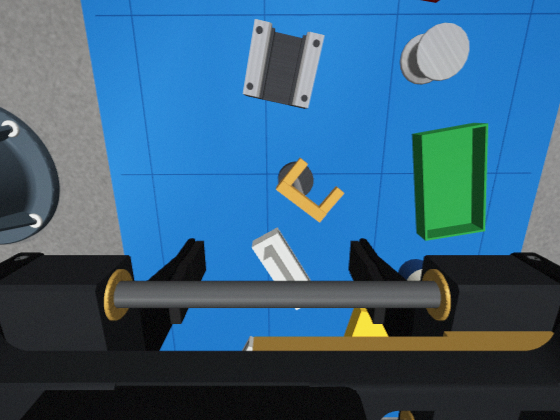

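The gauge is at (283,65), its channel nearly vertical in the image. The clip stand is at (300,185), a sink at (282,265) and the green tray at (450,180). I'll measure these.

```bash
python3 - <<'E'
from h import *
w=robot.camera("wrist");h,s,v=hsv(w)
print(proj(w,[[.4198,.0008,.26]]))
white=(s<70)&(v>135);white[240:]=0
for b in blobs(white,60):
    print('white',b.mean(0).round(),len(b),'z45',rect(ray(w,b,.045)),'z25',rect(ray(w,b,.025)))
g=(s<90); g[115:]=0; g[:,:220]=0; g[:,350:]=0
for b in blobs(g,60): print('gauge all',rect(ray(w,b,.045)),b.min(0),b.max(0))
m=(h>50)&(h<80)&(s>120);m[245:]=0
for b in blobs(m,60): print('grn',rect(ray(w,b,.03)),rect(ray(w,b,0)))
print(s[60,235:335],v[60,235:335])
E
```

```text
[[275.9757897  252.07953711]]
white [271. 237.] 56 z45 [411.5 -77.9  33.2  16.3   0. ] z25 [411.  -86.3  34.9  17.2   0. ]
white [ 36. 220.] 46 z45 [ 95.4 -57.2  21.   14.4  81.1] z25 [ 78.2 -64.5  22.1  15.1  81.1]
white [ 11. 127.] 55 z45 [ 94.4  64.8  19.4  18.3 -65.6] z25 [ 77.2  64.   20.4  19.2 -65.6]
white [550. 184.] 292 z45 [766.8  -7.8 174.4  44.1 -74.2] z25 [785.1 -12.5 183.7  46.4 -74.2]
white [310.  70.] 173 z45 [458.3 127.7  80.1  19.   78.4] z25 [460.3 130.1  84.3  20.   78.4]
white [430.  58.] 270 z45 [604.4 144.3  76.2  59.2  17.6] z25 [614.1 147.7  80.2  62.3  17.6]
white [ 3. 33.] 57 z45 [113.2 166.7  19.6   9.8  74.7] z25 [ 97.  171.2  20.6  10.3  74.7]
white [258.  59.] 176 z45 [398.9 140.2  79.9  19.1  78.2] z25 [397.8 143.3  84.2  20.1  78.2]
white [68.  3.] 66 z45 [1.907e+02 1.961e+02 2.200e+01 6.700e+00 1.000e-01] z25 [1.786e+02 2.022e+02 2.310e+01 7.000e+00 1.000e-01]
white [ 54. 104.] 996 z45 [145.8  56.6 285.6 120.6 -90. ] z25 [131.4  55.3 300.7 127.  -90. ]
gauge all [428.4 133.4  81.3  79.8  78.1] [245  20] [325 108]
grn [657.6 -13.3 154.2  95.3 -80. ] [675.8 -20.4 166.  102.6 -80. ]
[204 206 205 206 205 206 209 205 203 208 206 208 200 145  42   9  10  11
   9  12   9   8   9  11   9   9   9  11   3   2   2   2  18  34  20  23
  23  17  21  18  24  24  11  18  27  31  17  29  17  24  20  28  21  21
  25  28  24  17  25  25  22  21  21  20  23  24  14   0   2   5   6  10
   7   9   8   9   9  10   7  10  12   8  12   9  95 186 203 204 205 206
 206 205 205 203 205 206 205 206 204 205] [212 212 213 213 213 213 212 213 214 211 213 210 215 206 196 197 195 189
 189 190 194 195 194 187 188 189 193 194 168 152 152 103  72  76  65  56
  67  74  73  72  73  73  72  69  76  74  75  78  74  75  77  74  73  72
  71  73  75  74  70  72  71  73  72  65  68  75  72 129 154 161 185 197
 194 190 188 190 192 196 192 187 187 190 194 195 205 211 214 214 213 214
 213 213 213 214 213 213 213 213 215 214]
```

>>> drive_effector(motion={"sx": [-0.038, -0.038, -0.038, -0.038, -0.038, -0.038, 0], "sy": [0, 0, 0, 0, 0, 0, 0], "sz": [0, 0, 0, 0, 0, 0, 0], "twist": [0, 0, 0, 0, 0, 0, 0]})

```text
time: 3.17
position: [0.4208, -0.2348, 0.2606]
tool_rot: [0.708, 0.706, -0.001, 0.003]
ft_force: [1.1, 0.5, 0.9]
grip_width: 0.0871
grip_force: 0.0
```

```bash
python3 - <<'E'
from h import *
to(.42,-.22)
w=robot.camera("wrist");cv2.imwrite('pics/w2.png',w['img'][:,:,::-1])
h,s,v=hsv(w)
white=(s<70)&(v>135);white[240:]=0
for b in blobs(white,60):
    print('white',b.mean(0).round(),len(b),'z65',rect(ray(w,b,.065)),'z25',rect(ray(w,b,.025)))
E
```

```text
t 3.1667 tcp [ 0.4208 -0.2348  0.2606] ty yaw -0.2 d [ 0.0148 -0.0009 -0.0001] turn(world+, so tool -) None q6 -0.734915692000002 w 0.08705183769944623
white [ 77. 234.] 62 z65 [ 161.  -304.    23.1   14.7   -7.4] z25 [ 132.  -320.8   25.7   16.4   -7.4]
white [245. 225.] 105 z65 [ 381.7 -295.1   54.8   27.4   63.9] z25 [ 377.4 -310.9   61.    30.4   63.9]
white [ 74. 183.] 58 z65 [ 172.3 -236.4   21.2   12.2  -76.6] z25 [ 144.6 -245.6   23.6   13.6  -76.6]
white [ 56. 205.] 1037 z65 [ 139.4 -267.2  156.9   91.2   -0.3] z25 [ 108.  -279.8  174.4  101.4   -0.3]
white [ 99. 176.] 95 z65 [ 205.8 -228.8   24.9   23.6   10.8] z25 [ 181.8 -237.1   27.7   26.2   10.8]
white [547. 202.] 300 z65 [ 762.3 -267.9  105.7   41.9  -80.6] z25 [ 800.4 -280.6  117.5   46.6  -80.6]
white [465. 100.] 121 z65 [ 637.1 -143.2   64.8   13.3    4.8] z25 [ 661.3 -142.    72.    14.8    4.8]
white [539. 122.] 177 z65 [ 723.6 -169.2   72.6   55.6  -74.2] z25 [ 757.4 -170.9   80.8   61.8  -74.2]
white [282. 100.] 216 z65 [ 429.7 -143.8   99.1   39.7  -59.9] z25 [ 430.6 -142.6  110.2   44.2  -59.9]
```

View pics/w2.png

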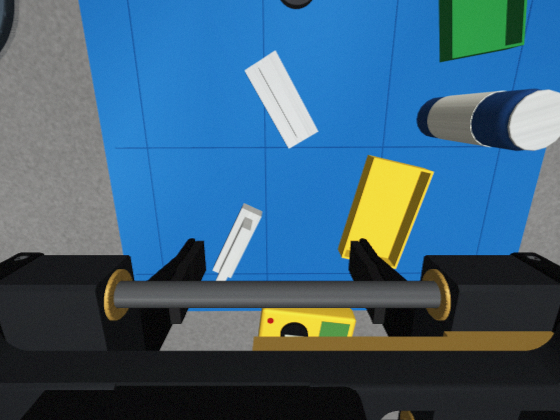

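This sink is at (.431,-.143), yaw -60°, and its rectangle measures 110×44 mm, so it should be the wide one. The one at (235,240) measures about 30 mm. The can's base is at (430,118) and the yellow tray at (388,210). I'll grasp the 44 mm one first.

>>> drive_effector(motion={"sx": [0, 0, 0, 0, 0, 0], "sy": [0, 0, 0, 0, 0, 0], "sz": [0, 0, 0, 0, 0, 0], "twist": [-0.105, -0.105, -0.105, -0.105, -0.105, 0]}, finger_gap=0.06)

```text
time: 3.72
position: [0.4192, -0.2256, 0.26]
tool_rot: [0.498, 0.867, 0.0, -0.001]
ft_force: [0.1, 0.0, 0.4]
grip_width: 0.0616
grip_force: 0.0
```

```bash
python3 - <<'E'
from h import *
to(.4306,-.1426,.033,30)
E
```

```text
t 3.7167 tcp [ 0.4192 -0.2256  0.26  ] ty yaw 30.29 d [0.0656 0.0518 0.227 ] turn(world+, so tool -) -0.005117269231104307 q6 -1.2581986445619153 w 0.06161727983182698
```

>>> drive_effector(motion={"sx": [0.0219, 0.0219, 0.0218, 0, 0, 0, 0, 0], "sy": [0.0173, 0.0173, 0.0172, 0, 0, 0, 0, 0], "sz": [0.02, 0.02, 0.02, 0.035, 0.035, 0.035, 0.02, 0], "twist": [0.005, 0, 0, 0, 0, 0, 0, 0]})

```text
time: 4.38
position: [0.4292, -0.1421, 0.0718]
tool_rot: [0.502, 0.865, 0.0, -0.004]
ft_force: [0.1, 0.5, -0.3]
grip_width: 0.0597
grip_force: 0.0
```

```bash
python3 - <<'E'
from h import *
to(.4306,-.1426,.033,30)
w=robot.camera("wrist");cv2.imwrite('pics/w3.png',w['img'][:,:,::-1])
E
```

```text
t 4.3833 tcp [ 0.4292 -0.1421  0.0718] ty yaw 29.71 d [-0.0015  0.0011  0.0388] turn(world+, so tool -) 0.005090876594801615 q6 -1.0865105787459215 w 0.05968333981535447
```

View pics/w3.png

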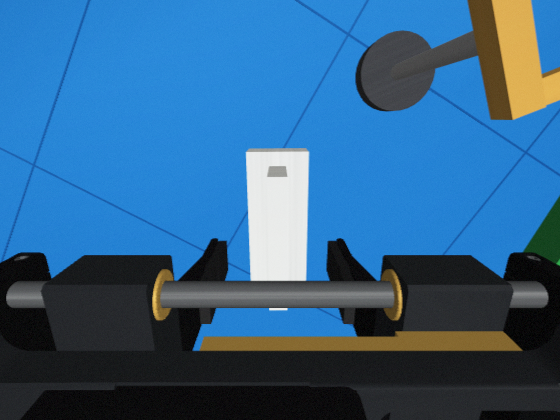

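The fingers straddle the web (277,170–300) squarely, and the clip stand at (397,70) is clear. Next: descend, grip, lift.

>>> drive_effector(motion={"sx": [-0.0015, 0, 0, 0], "sy": [0.001, 0, 0, 0], "sz": [0.02, 0.015, 0.004, 0], "twist": [0, 0, 0, 0]})

```text
time: 4.77
position: [0.4336, -0.1452, 0.0366]
tool_rot: [0.502, 0.865, 0.0, 0.0]
ft_force: [-0.2, 0.4, 0.4]
grip_width: 0.06
grip_force: 0.0
```

>>> drive_effector(motion={"sx": [0, 0, 0, 0, 0, 0], "sy": [0, 0, 0, 0, 0, 0], "sz": [0, 0, 0, 0, 0, 0], "twist": [0, 0, 0, 0, 0, 0]}, finger_gap=0.005, grip_force=35)

```text
time: 5.27
position: [0.4335, -0.1454, 0.0364]
tool_rot: [0.502, 0.865, -0.0, 0.0]
ft_force: [-0.4, -0.1, 0.1]
grip_width: 0.0283
grip_force: 0.0
```

>>> drive_effector(motion={"sx": [0, 0, 0, 0, 0, 0], "sy": [0, 0, 0, 0, 0, 0], "sz": [-0.015, -0.035, -0.035, -0.035, -0.025, 0], "twist": [0, 0, 0, 0, 0, 0]})

```text
time: 5.77
position: [0.4362, -0.1469, 0.1857]
tool_rot: [0.502, 0.865, -0.0, 0.005]
ft_force: [1.2, -0.7, -0.2]
grip_width: 0.0052
grip_force: 0.0
```

```bash
python3 - <<'E'
from h import *
to(.4286,.134,.185,-11.8)
E
```

```text
t 5.7667 tcp [ 0.4362 -0.1469  0.1857] ty yaw 29.75 d [ 0.2476  0.1328 -0.001 ] turn(world+, so tool -) -0.7252102770079276 q6 -1.0877338639624354 w 0.005210278699012049
```

The fingers close slower than I allowed for and shut above the web. I'll redo it with longer waits.

>>> drive_effector(motion={"sx": [0.0015, -0.001, 0, 0, 0, 0, 0], "sy": [0.005, 0.0, 0, 0, 0, 0, 0], "sz": [0.02, 0.02, 0.02, 0.01, 0, 0, 0], "twist": [0, 0, 0, 0, 0, 0, 0]}, finger_gap=0.045)

```text
time: 6.35
position: [0.4376, -0.1425, 0.1112]
tool_rot: [0.502, 0.865, -0.0, 0.0]
ft_force: [-1.0, -0.5, 0.1]
grip_width: 0.0421
grip_force: 0.0
```

```bash
python3 - <<'E'
from h import *
to(.4306,-.1426,.033,30)
w=robot.camera("wrist");h,s,v=hsv(w)
white=(s<70)&(v>135);white[240:]=0;white[:,:200]=0;white[:,360:]=0
for b in blobs(white,60): print(b.mean(0).round(),rect(ray(w,b,.025)))
E
```

```text
t 6.35 tcp [ 0.4376 -0.1425  0.1112] ty yaw 29.74 d [ 0.0033 -0.0061  0.0782] turn(world+, so tool -) 0.004599849458233476 q6 -1.0773540555203571 w 0.04213833244940917
[270. 189.] [ 424.8 -132.7   90.4   44.   -59.8]
```

>>> drive_effector(motion={"sx": [0.0033, 0, 0, 0, 0], "sy": [-0.0061, 0, 0, 0, 0], "sz": [0.02, 0.03, 0.02, 0.008, 0], "twist": [-0.0046, 0, 0, 0, 0]})

```text
time: 6.82
position: [0.4301, -0.1423, 0.0322]
tool_rot: [0.5, 0.866, 0.0, -0.001]
ft_force: [0.7, 0.1, -0.3]
grip_width: 0.045
grip_force: 0.0
```

>>> drive_effector(motion={"sx": [0, 0, 0, 0, 0, 0, 0, 0], "sy": [0, 0, 0, 0, 0, 0, 0, 0], "sz": [0, 0, 0, 0, 0, 0, 0, 0], "twist": [0, 0, 0, 0, 0, 0, 0, 0]}, finger_gap=0.005, grip_force=35)

```text
time: 7.48
position: [0.4305, -0.1427, 0.0334]
tool_rot: [0.5, 0.866, -0.0, 0.0]
ft_force: [-2.2, -1.2, 4.7]
grip_width: 0.0116
grip_force: 35.0
```

```bash
python3 - <<'E'
from h import *
to(.4306,-.1426,.185,30)
E
```

```text
t 7.4833 tcp [ 0.4305 -0.1427  0.0334] ty yaw 30.01 d [-1.000e-04  2.000e-04 -1.516e-01] turn(world+, so tool -) -0.00011108299741482218 q6 -1.090593129675607 w 0.011647090856788464
```

>>> drive_effector(motion={"sx": [0, 0, 0, 0, 0, 0.0344, 0.0344, 0.0344, 0.0344, 0.0344, 0.0344, 0.0341], "sy": [0, 0, 0, 0, 0, 0.0195, 0.0195, 0.0195, 0.0195, 0.0195, 0.0195, 0.0197], "sz": [-0.01, -0.03, -0.04, -0.04, -0.03, -0.007, 0, 0, 0, 0, 0, 0], "twist": [0, 0, 0, 0, 0, 0, 0, 0, 0, 0, 0, 0]})

```text
time: 8.48
position: [0.4273, 0.136, 0.1895]
tool_rot: [0.5, 0.866, -0.0, -0.001]
ft_force: [0.8, -0.5, -3.7]
grip_width: 0.0117
grip_force: 35.0
```

>>> drive_effector(motion={"sx": [0, 0, 0, 0, 0, 0, 0, 0], "sy": [0, 0, 0, 0, 0, 0, 0, 0], "sz": [0, 0, 0, 0, 0, 0, 0, 0], "twist": [0.1216, 0.1216, 0.1216, 0.1216, 0.1216, 0.1216, 0, 0]})

```text
time: 9.15
position: [0.4279, 0.1341, 0.1895]
tool_rot: [0.775, 0.632, -0.001, -0.001]
ft_force: [0.7, -0.0, -3.0]
grip_width: 0.0118
grip_force: 35.0
```

```bash
python3 - <<'E'
from h import *
to(.4286,.134,.08,-11.8)
w=robot.camera("wrist");cv2.imwrite('pics/w4.png',w['img'][:,:,::-1])
E
```

```text
t 9.15 tcp [0.4279 0.1341 0.1895] ty yaw -11.62 d [1.000e-04 9.000e-04 1.095e-01] turn(world+, so tool -) -0.0031345391731229283 q6 0.2563053164196285 w 0.011809511839481084
```

View pics/w4.png

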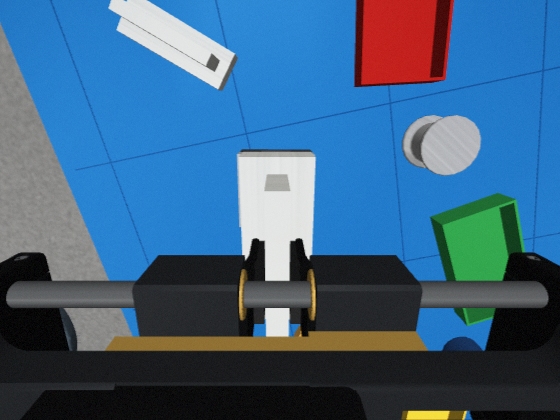

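The sink is held squarely (base edges at 237/315, row 155) and covers the gauge. The third sink is at (175,40), red tray at (405,40). I'll check the camera's lateral bias on the held sink and measure sink 3 and the red tray in the same script.

```bash
python3 - <<'E'
from h import *
o=robot.get_obs();r=R.from_quat(o['tool_rot']);ty=r.apply([0,1,0])[:2]
w=robot.camera("wrist");h,s,v=hsv(w)
zt=o['position'][2]-.0334+.025
m=(s<70)&(v>120)
for row in range(165,235,10):
    c=np.where(m[row,225:330])[0]+225;
    P=ray(w,[[c.min()-.5,row],[c.max()+.5,row]],zt);y=(P-o['position'][:2])@ty;print(row,c.min(),c.max(),y.round(4),y.mean().round(4))
white=(s<70)&(v>120);white[130:]=0
for b in blobs(white,100): print('white',b.mean(0).round(),'z25',rect(ray(w,b,.025)),rect(ray(w,b,.0)))
m=((h<6)|(h>174))&(s>150)&(v>70)
for b in blobs(m,100): print('red',b.max(0),ray(w,[[355,86],[444,80]],.03))
E
```

```text
165 237 314 [-0.0225  0.0227] 0.0001
175 238 314 [-0.0221  0.0229] 0.0004
185 238 313 [-0.0223  0.0226] 0.0001
195 238 313 [-0.0226  0.0228] 0.0001
205 239 313 [-0.0222  0.023 ] 0.0004
215 239 312 [-0.0225  0.0227] 0.0001
225 239 312 [-0.0227  0.0229] 0.0001
white [442. 124.] z25 [617.3 167.2  73.1  14.3 -11.6] [630.5 163.7  78.7  15.4 -11.6]
white [13. 87.] z25 [195.1 290.9 102.   45.4  63. ] [176.1 296.9 109.8  48.8  63. ]
white [171.  39.] z25 [357.3 302.2 123.9  38.6 -41. ] [350.6 309.  133.4  41.6 -41. ]
red [453  86] [[0.52798644 0.22259372]
 [0.61635903 0.21013426]]
```

>>> drive_effector(motion={"sx": [0, 0, 0, 0, 0, 0], "sy": [0.0009, 0, 0, 0, 0, 0], "sz": [0.03, 0.03, 0.03, 0.01, 0.005, 0], "twist": [0.0031, 0, 0, 0, 0, 0]})

```text
time: 9.75
position: [0.4291, 0.1338, 0.084]
tool_rot: [0.777, 0.63, -0.001, -0.001]
ft_force: [0.2, -0.0, -2.5]
grip_width: 0.0119
grip_force: 35.0
```

No bias. Now I'll lower gently to the mouth.

>>> drive_effector(motion={"sx": [0, 0, 0, 0, 0, 0], "sy": [0, 0, 0, 0, 0, 0], "sz": [0.002, 0.002, 0.002, 0.001, 0.001, 0], "twist": [0, 0, 0, 0, 0, 0]})

```text
time: 10.25
position: [0.43, 0.134, 0.0783]
tool_rot: [0.777, 0.63, 0.001, 0.001]
ft_force: [-1.7, 0.9, 5.8]
grip_width: 0.0121
grip_force: 35.0
```

>>> drive_effector(motion={"sx": [0, 0, 0, 0], "sy": [0, 0, 0, 0], "sz": [0.001, 0.001, 0, 0], "twist": [0, 0, 0, 0]})

```text
time: 10.58
position: [0.4296, 0.1341, 0.0779]
tool_rot: [0.777, 0.63, 0.001, 0.001]
ft_force: [-5.1, -0.0, 23.9]
grip_width: 0.0114
grip_force: 35.0
```

It stops on the bevel: underside at 44.5 mm, 26 N contact. So it is too wide and goes to red.

>>> drive_effector(motion={"sx": [0, 0, 0, 0], "sy": [0, 0, 0, 0], "sz": [-0.01, -0.03, -0.03, -0.01], "twist": [0, 0, 0, 0]})

```text
time: 10.92
position: [0.4315, 0.1341, 0.1585]
tool_rot: [0.777, 0.63, 0.003, 0.002]
ft_force: [1.0, -0.3, -3.1]
grip_width: 0.0118
grip_force: 35.0
```

```bash
python3 - <<'E'
from h import *
to(.588,.286,.075,-9)
E
```

```text
t 10.9167 tcp [0.4315 0.1341 0.1585] ty yaw -11.96 d [0.1809 0.1211 0.0846] turn(world+, so tool -) 0.051726139819079954 q6 0.261910384674251 w 0.011799260223794471
```

>>> drive_effector(motion={"sx": [0.0302, 0.0302, 0.0302, 0.0302, 0.0302, 0.0302, 0, 0], "sy": [0.0202, 0.0202, 0.0202, 0.0202, 0.0202, 0.0202, 0, 0], "sz": [0, 0, 0, 0, 0, 0, 0, 0], "twist": [0, 0, 0, 0, 0, 0, -0.052, 0]})

```text
time: 11.58
position: [0.5866, 0.2874, 0.1546]
tool_rot: [0.759, 0.651, 0.0, 0.0]
ft_force: [-0.3, -0.1, -3.0]
grip_width: 0.0119
grip_force: 35.0
```

```bash
python3 - <<'E'
from h import *
to(.588,.286,.04,-9)
o=robot.get_obs();r=R.from_quat(o['tool_rot'])
w=robot.camera("wrist");h,s,v=hsv(w);cv2.imwrite('pics/w5.png',w['img'][:,:,::-1])
m=(((h<6)|(h>174))&(s>150)&(v>70)).astype(np.uint8);m[245:]=0
ys,xs=np.where(m);P=ray(w,np.c_[xs,ys],.03)
L=r.inv().apply(np.c_[P-o['position'][:2],0*P[:,0]])
print('rim in tool x,y:',L.min(0).round(4),L.max(0).round(4))
E
```

```text
t 11.5833 tcp [0.5866 0.2874 0.1546] ty yaw -8.84 d [-0.0012  0.0015  0.1146] turn(world+, so tool -) -0.0028102620808384032 q6 0.4391586721698646 w 0.011948453454722868
rim in tool x,y: [-0.0513 -0.0428 -0.    ] [0.0781 0.0405 0.    ]
```

View pics/w5.png

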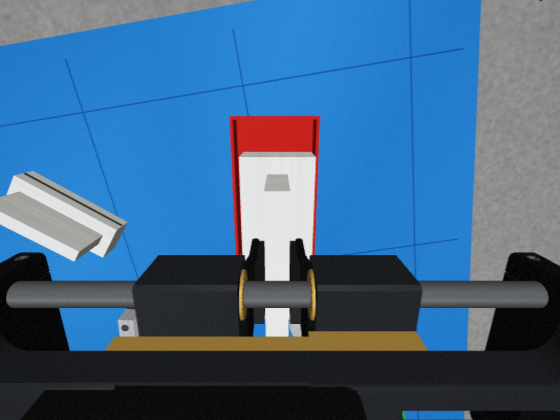

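The tray's rim is symmetric about the held sink: ±42 mm, front edge at +78 mm. Lower and release.

>>> drive_effector(motion={"sx": [0.002, 0, 0, 0, 0, 0, 0, 0], "sy": [-0.001, 0, 0, 0, 0, 0, 0, 0], "sz": [0.03, 0.035, 0.03, 0.012, 0.007, 0.002, 0.0015, 0], "twist": [0, 0, 0, 0, 0, 0, 0, 0]})

```text
time: 12.3
position: [0.5863, 0.2883, 0.0392]
tool_rot: [0.761, 0.649, 0.001, 0.001]
ft_force: [-0.1, -0.0, -2.7]
grip_width: 0.0118
grip_force: 35.0
```

>>> drive_effector(motion={"sx": [0, 0, 0, 0], "sy": [0, 0, 0, 0], "sz": [0, 0, 0, 0], "twist": [0, 0, 0, 0]}, finger_gap=0.04)

```text
time: 12.63
position: [0.5859, 0.2884, 0.0388]
tool_rot: [0.76, 0.649, 0.001, 0.0]
ft_force: [-0.3, 0.3, 0.6]
grip_width: 0.0307
grip_force: 0.0
```

>>> drive_effector(motion={"sx": [0, 0, 0, 0, 0, 0], "sy": [0, 0, 0, 0, 0, 0], "sz": [-0.01, -0.04, -0.04, -0.04, -0.04, 0], "twist": [0, 0, 0, 0, 0, 0]})

```text
time: 13.13
position: [0.5905, 0.29, 0.2184]
tool_rot: [0.76, 0.65, 0.009, 0.004]
ft_force: [1.3, 0.2, 1.1]
grip_width: 0.04
grip_force: 0.0
```

```bash
python3 - <<'E'
from h import *
to(.36,.23,.2)
E
```

```text
t 13.1333 tcp [0.5905 0.29   0.2184] ty yaw -8.99 d [-0.0954 -0.2186  0.0138] turn(world+, so tool -) None q6 0.4437031279889245 w 0.040036754211281486
```

>>> drive_effector(motion={"sx": [-0.0159, -0.0159, -0.0159, -0.0159, -0.0159, -0.0159, 0, 0], "sy": [-0.0364, -0.0364, -0.0364, -0.0364, -0.0364, -0.0364, 0, 0], "sz": [0, 0, 0, 0, 0, 0, 0, 0], "twist": [0, 0, 0, 0, 0, 0, 0, 0]})

```text
time: 13.8
position: [0.3514, 0.2275, 0.208]
tool_rot: [0.76, 0.65, -0.001, -0.0]
ft_force: [0.3, 0.7, 0.1]
grip_width: 0.04
grip_force: 0.0
```

```bash
python3 - <<'E'
from h import *
w=robot.camera("wrist");h,s,v=hsv(w);cv2.imwrite('pics/w6.png',w['img'][:,:,::-1])
white=(s<70)&(v>110);white[240:]=0
for b in blobs(white,150): print('white',b.mean(0).round(),b.min(0),b.max(0),'z25',rect(ray(w,b,.025)),'z65',rect(ray(w,b,.065)))
c=robot.camera("scene");m=((lambda h,s,v:((h<6)|(h>174))&(s>150)&(v>70))(*hsv(c)))
to(.3625,.297,.2)
E
```

```text
white [379. 230.] [370 218] [389 240] z25 [469.4 150.3  29.5  25.1  81. ] z65 [457.3 168.4  26.1  22.2  81. ]
white [328. 228.] [320 216] [338 240] z25 [407.8 161.4  32.2  21.5  80.4] z65 [402.8 178.2  28.5  19.   80.4]
white [493. 216.] [461 189] [536 240] z25 [615.  142.7  99.6  60.2 -27.3] z65 [586.  161.6  88.1  53.3 -27.3]
white [275. 120.] [226  79] [325 161] z25 [362.7 297.8 110.3  38.3 -41. ] z65 [362.9 298.8  97.6  33.8 -41. ]
white [491.  93.] [455  40] [530 148] z25 [599.2 287.4 110.9  61.1  81.1] z65 [572.  289.6  98.1  54.   81.1]
white [ 63. 132.] [0 0] [158 240] z25 [114.7 323.8 261.5 199.9  81. ] z65 [143.6 321.8 231.3 176.8  81. ]
t 13.9 tcp [0.3561 0.2286 0.2086] ty yaw -9.0 d [ 0.0685 -0.0044  0.0087] turn(world+, so tool -) None q6 0.4624048126116954 w 0.040075696945042406
```

View pics/w6.png

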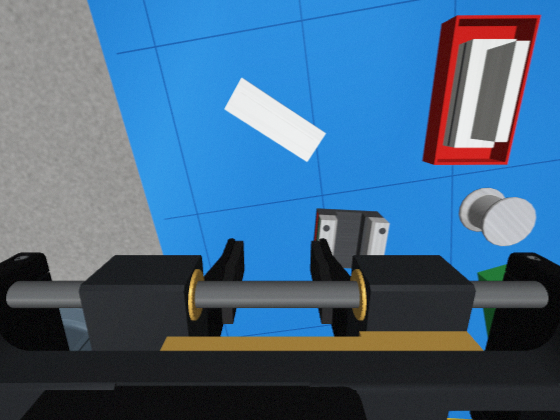

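The 44 mm sink stands upright in red at (490,95). The next one, at (275,120), measures 110×38 mm, yaw -41°.

>>> drive_effector(motion={"sx": [0.0346, 0.0346, 0, 0, 0, 0, 0, 0, 0, 0, 0, 0], "sy": [-0.0021, -0.0021, 0, 0, 0, 0, 0, 0, 0, 0, 0, 0], "sz": [0.01, 0.01, 0.02, 0.02, 0.02, 0.02, 0.01, 0, 0, 0, 0, 0], "twist": [0, 0, -0.1125, -0.1125, -0.1125, -0.1125, -0.1125, -0.1125, -0.1125, -0.1125, -0.1125, 0]})

```text
time: 14.9
position: [0.3637, 0.2981, 0.0974]
tool_rot: [0.349, 0.937, 0.001, 0.001]
ft_force: [1.3, 0.3, -0.5]
grip_width: 0.0399
grip_force: 0.0
```

```bash
python3 - <<'E'
from h import *
to(.3627,.2978,.035,49)
E
```

```text
t 14.9 tcp [0.3637 0.2981 0.0974] ty yaw 49.09 d [ 0.0006 -0.001   0.0624] turn(world+, so tool -) -0.001633835263740992 q6 -0.4084752196346172 w 0.03993761013323199
```

>>> drive_effector(motion={"sx": [0, 0, 0, 0, 0], "sy": [-0.001, 0, 0, 0, 0], "sz": [0.02, 0.025, 0.0125, 0.005, 0], "twist": [0.0016, 0, 0, 0, 0]})

```text
time: 15.32
position: [0.3611, 0.2965, 0.0339]
tool_rot: [0.352, 0.936, -0.0, -0.0]
ft_force: [-0.3, 0.2, -0.8]
grip_width: 0.04
grip_force: 0.0
```

>>> drive_effector(motion={"sx": [0, 0, 0, 0, 0, 0, 0, 0], "sy": [0, 0, 0, 0, 0, 0, 0, 0], "sz": [0, 0, 0, 0, 0, 0, 0, 0], "twist": [0, 0, 0, 0, 0, 0, 0, 0]}, finger_gap=0.005, grip_force=35)

```text
time: 15.98
position: [0.3608, 0.2965, 0.0353]
tool_rot: [0.351, 0.936, 0.0, 0.0]
ft_force: [-0.3, 1.7, 2.2]
grip_width: 0.0118
grip_force: 35.0
```

```bash
python3 - <<'E'
from h import *
to(.4286,.134,.19,-11.8)
E
```

```text
t 15.9833 tcp [0.3608 0.2965 0.0353] ty yaw 48.92 d [-0.158  -0.0778 -0.1547] turn(world+, so tool -) -1.0598054300443962 q6 -0.40585521088945037 w 0.01182582558082303
```

>>> drive_effector(motion={"sx": [0, 0, 0, 0, -0.0316, -0.0316, -0.0316, -0.0316, -0.0316], "sy": [0, 0, 0, 0, -0.0156, -0.0156, -0.0156, -0.0156, -0.0154], "sz": [-0.01, -0.03, -0.04, -0.015, 0, 0, 0, 0, 0], "twist": [0, 0, 0, 0, 0, 0, 0, 0, 0]})

```text
time: 16.73
position: [0.4274, 0.1323, 0.1297]
tool_rot: [0.351, 0.937, -0.001, -0.001]
ft_force: [-0.2, 1.2, -2.3]
grip_width: 0.0115
grip_force: 35.0
```

>>> drive_effector(motion={"sx": [0, 0, 0, 0, 0, 0, 0, 0, 0, 0, 0], "sy": [0, 0, 0, 0, 0, 0, 0, 0, 0, 0, 0], "sz": [0, 0, 0, 0, 0, 0, 0, 0, 0, 0, 0], "twist": [0.1178, 0.1178, 0.1178, 0.1178, 0.1178, 0.1178, 0.1178, 0.1178, 0.1178, 0, 0]})

```text
time: 17.65
position: [0.4275, 0.1338, 0.1297]
tool_rot: [0.775, 0.632, -0.001, -0.001]
ft_force: [0.5, 0.6, -3.4]
grip_width: 0.0118
grip_force: 35.0
```

```bash
python3 - <<'E'
from h import *
to(.4284,.134,.0823,-11.8)
E
```

```text
t 17.65 tcp [0.4275 0.1338 0.1297] ty yaw -11.65 d [0.0004 0.0009 0.0474] turn(world+, so tool -) -0.0026278803349587074 q6 0.2563381443437798 w 0.011837653728130546
```

>>> drive_effector(motion={"sx": [0, 0, 0, 0, 0, 0, 0], "sy": [0.0009, 0, 0, 0, 0, 0, 0], "sz": [0.02, 0.015, 0.007, 0.002, 0.002, 0.002, 0], "twist": [0.0026, 0, 0, 0, 0, 0, 0]})

```text
time: 18.23
position: [0.4295, 0.1337, 0.0822]
tool_rot: [0.777, 0.63, 0.0, 0.0]
ft_force: [-0.1, 0.8, -3.1]
grip_width: 0.0116
grip_force: 35.0
```

>>> drive_effector(motion={"sx": [0, 0, 0], "sy": [0, 0, 0], "sz": [0.002, 0.002, 0], "twist": [0, 0, 0]})

```text
time: 18.48
position: [0.4291, 0.1339, 0.0787]
tool_rot: [0.777, 0.63, 0.0, -0.0]
ft_force: [-1.4, 1.1, 0.8]
grip_width: 0.0116
grip_force: 35.0
```

```bash
python3 - <<'E'
from h import *
to(.4284,.134,.0613,-11.8)
E
```

```text
t 18.4833 tcp [0.4291 0.1339 0.0787] ty yaw -11.97 d [-0.     -0.0007  0.0174] turn(world+, so tool -) 0.0030112749490807163 q6 0.26121890162397743 w 0.011588889551079801
```

>>> drive_effector(motion={"sx": [0, 0, 0, 0, 0], "sy": [-0.001, 0, 0, 0, 0], "sz": [0, 0.001, 0.002, 0.002, 0], "twist": [-0.003, 0, 0, 0, 0]})

```text
time: 18.9
position: [0.4272, 0.1343, 0.0765]
tool_rot: [0.776, 0.631, 0.0, -0.0]
ft_force: [-9.7, 1.9, 40.4]
grip_width: 0.0119
grip_force: 34.5
```

```bash
python3 - <<'E'
from h import *
to(.4284,.134,.0613,-11.8)
E
```

```text
t 18.9 tcp [0.4272 0.1343 0.0765] ty yaw -11.78 d [-0.0001  0.0013  0.0152] turn(world+, so tool -) -0.0002911686274045548 q6 0.25893341490863886 w 0.011923403065309734
```

There's 40 N with a sideways push, so the sink is still riding the lip, about 1–2 mm off. I'll back out and re-measure the gauge from close up.

>>> drive_effector(motion={"sx": [0, 0, 0, 0, -0.03, -0.03, -0.03, -0.02, 0, 0, 0], "sy": [0, 0, 0, 0, 0, 0, 0, 0, 0, 0, 0], "sz": [-0.01, -0.03, -0.035, -0.035, 0, 0, 0, 0, 0, 0, 0], "twist": [0, 0, 0, 0, 0, 0, 0, 0, 0, 0, 0]})

```text
time: 19.82
position: [0.4058, 0.0265, 0.1829]
tool_rot: [0.776, 0.63, 0.0, -0.0]
ft_force: [-1.0, -0.2, -3.1]
grip_width: 0.0116
grip_force: 34.9
```

```bash
cat > g.py <<'E'
from h import *
o=robot.get_obs();r=R.from_quat(o['tool_rot'])
w=robot.camera("wrist");h,s,v=hsv(w);cv2.imwrite('pics/g.png',w['img'][:,:,::-1])
ty=r.apply([0,1,0])[:2]
m=(s<90)&(v>40)
for bb in blobs(m,400):
    if bb[:,1].max()<245 and 150<bb[:,0].mean()<400: print('gauge z45',bb.min(0),bb.max(0),rect(ray(w,bb,.045)),'tooly',((ray(w,bb,.045)-o['position'][:2])@ty).min().round(4),((ray(w,bb,.045)-o['position'][:2])@ty).max().round(4))
b=(s<70)&(v>130)
for bb in blobs(b,100):
    if bb[:,1].max()<245 and 150<bb[:,0].mean()<400: print('bar',bb.min(0),bb.max(0),rect(ray(w,bb,.045)))
to(.4284,.134,.0613,-11.8)
E
python3 g.py
```

```text
gauge z45 [231  33] [319 124] [428.1 134.2  80.   79.  -11.8] tooly -0.0403 0.0397
bar [297  33] [319 124] [457.7 128.   79.   19.   78.1]
bar [231  33] [254 124] [398.4 140.4  78.9  19.3  78.1]
t 19.8667 tcp [0.4058 0.0268 0.1829] ty yaw -11.78 d [0.1096 0.0002 0.1216] turn(world+, so tool -) -0.0003645610974575766 q6 -0.005490542377923313 w 0.011910005681788998
```

View pics/g.png

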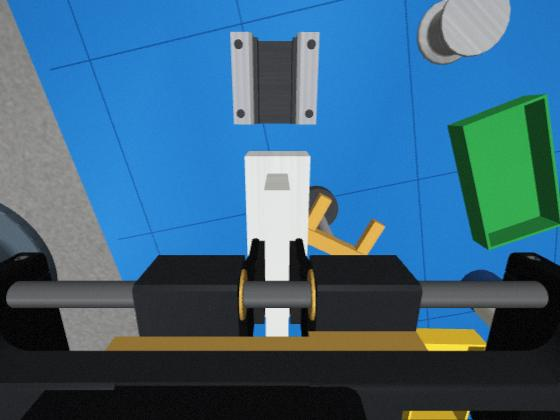

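The gauge is centred on the tool now (±40 mm). The held sink's base, at 245–311, looks shifted right of the web, so I'll measure that.

```bash
python3 - <<'E'
from h import *
o=robot.get_obs();r=R.from_quat(o['tool_rot']);ty=r.apply([0,1,0])[:2];p=o['position']
w=robot.camera("wrist");h,s,v=hsv(w)
m=(s<70)&(v>100)
for row in list(range(158,232,8)):
    c=np.where(m[row,225:330])[0]+225
    y=(ray(w,[[c.min()-.5,row],[c.max()+.5,row]],p[2]-.0353+.025)-p[:2])@ty;print(row,c.min(),c.max(),y.round(4),y.mean().round(4))
g=cv2.cvtColor(w['img'],cv2.COLOR_RGB2GRAY)
for row in (180,210,235,320,330): print(row,g[row,238:318].tolist())
print(r.as_matrix().round(4))
E
```

```text
158 245 309 [-0.0179  0.0199] 0.001
166 245 309 [-0.018   0.0201] 0.001
174 245 309 [-0.0182  0.0202] 0.001
182 245 308 [-0.0184  0.0198] 0.0007
190 246 309 [-0.0179  0.0205] 0.0013
198 246 309 [-0.0181  0.0207] 0.0013
206 246 309 [-0.0182  0.0209] 0.0013
214 246 308 [-0.0184  0.0204] 0.001
222 247 326 [-0.0179  0.0318] 0.0069
230 247 329 [-0.0181  0.0339] 0.0079
180 [113, 113, 113, 113, 110, 113, 111, 205, 229, 228, 228, 229, 228, 227, 228, 227, 230, 229, 229, 226, 225, 227, 226, 226, 228, 227, 226, 218, 188, 173, 171, 173, 174, 174, 173, 172, 173, 173, 174, 173, 173, 175, 172, 172, 171, 170, 174, 171, 172, 169, 197, 224, 229, 228, 227, 228, 229, 228, 228, 227, 224, 225, 225, 226, 225, 226, 225, 227, 227, 228, 228, 180, 119, 109, 108, 109, 108, 112, 110, 110]
210 [107, 113, 110, 112, 109, 111, 110, 108, 206, 229, 229, 230, 229, 229, 228, 228, 229, 229, 229, 228, 226, 226, 228, 228, 227, 226, 228, 228, 229, 228, 228, 229, 229, 229, 229, 229, 229, 229, 229, 229, 227, 228, 229, 228, 230, 228, 227, 229, 229, 228, 229, 229, 228, 227, 227, 228, 228, 228, 227, 226, 224, 227, 226, 227, 227,
[... 590 characters left out ...]
8, 216, 230, 229, 231, 230, 230, 229, 230, 230, 231, 229, 230, 230, 229, 229, 230, 230, 230, 231, 230, 229, 229, 170, 89, 57, 39, 44, 39, 41, 38, 38, 39, 42, 42, 29, 16, 8, 6, 11, 9, 5, 14, 17, 13, 20, 41, 54, 56, 32, 18, 32, 39]
330 [35, 20, 17, 15, 14, 18, 19, 15, 17, 12, 9, 0, 11, 2, 9, 64, 98, 105, 106, 108, 104, 106, 107, 106, 105, 106, 106, 153, 216, 229, 229, 231, 230, 228, 229, 231, 229, 229, 231, 229, 229, 229, 229, 231, 230, 229, 229, 230, 230, 230, 167, 106, 104, 106, 105, 106, 106, 104, 104, 100, 104, 104, 86, 39, 7, 6, 9, 12, 11, 8, 14, 17, 13, 20, 17, 16, 15, 27, 36, 37]
[[ 2.041e-01  9.789e-01 -1.000e-04]
 [ 9.789e-01 -2.041e-01  3.000e-04]
 [ 3.000e-04 -2.000e-04 -1.000e+00]]
```

>>> drive_effector(motion={"sx": [0.0366, 0.0366, 0.0365, 0, 0, 0, 0, 0, 0], "sy": [-0.0004, -0.0004, -0.0004, 0, 0, 0, 0, 0, 0], "sz": [0, 0, 0, 0.03, 0.03, 0.03, 0.008, 0, 0], "twist": [0, 0, 0, 0, 0, 0, 0, 0, 0]})

```text
time: 20.67
position: [0.4273, 0.1343, 0.0852]
tool_rot: [0.776, 0.631, -0.0, -0.0]
ft_force: [0.3, -0.3, -3.2]
grip_width: 0.0113
grip_force: 35.0
```

```bash
python3 - <<'E'
from h import *
to(.4271,.1344,.0823,-11.8)
E
```

```text
t 20.6667 tcp [0.4273 0.1343 0.0852] ty yaw -11.76 d [ 0.0001 -0.0002  0.0029] turn(world+, so tool -) -0.0007713694147925486 q6 0.25914620364692176 w 0.011261165503956314
```

>>> drive_effector(motion={"sx": [0, 0, 0, 0, 0], "sy": [-0.0002, 0, 0, 0, 0], "sz": [0.002, 0.002, 0.002, 0.001, 0], "twist": [0, 0, 0, 0, 0]})

```text
time: 21.08
position: [0.4271, 0.1337, 0.0784]
tool_rot: [0.776, 0.631, 0.0, 0.0]
ft_force: [-0.4, -0.1, -3.5]
grip_width: 0.0119
grip_force: 35.0
```

>>> drive_effector(motion={"sx": [0, 0, 0], "sy": [0, 0, 0], "sz": [0.001, 0.001, 0], "twist": [0, 0, 0]})

```text
time: 21.33
position: [0.4268, 0.1338, 0.076]
tool_rot: [0.776, 0.631, -0.0, -0.0]
ft_force: [0.3, 0.2, -2.7]
grip_width: 0.0116
grip_force: 35.0
```

No contact at the lip now. Continue.

>>> drive_effector(motion={"sx": [0, 0, 0, 0], "sy": [0, 0, 0, 0], "sz": [0.002, 0.002, 0.002, 0], "twist": [0, 0, 0, 0]})

```text
time: 21.67
position: [0.4266, 0.1338, 0.0696]
tool_rot: [0.776, 0.631, -0.0, -0.0]
ft_force: [-0.6, -0.1, -3.2]
grip_width: 0.0121
grip_force: 35.0
```

>>> drive_effector(motion={"sx": [0, 0, 0, 0], "sy": [0, 0, 0, 0], "sz": [0.002, 0.002, 0.001, 0], "twist": [0, 0, 0, 0]})

```text
time: 22.0
position: [0.4267, 0.1339, 0.0648]
tool_rot: [0.776, 0.631, -0.0, -0.0]
ft_force: [0.3, -0.4, -3.0]
grip_width: 0.0119
grip_force: 35.0
```

>>> drive_effector(motion={"sx": [0, 0, 0, 0], "sy": [0, 0, 0, 0], "sz": [0.0015, 0.001, 0.001, 0], "twist": [0, 0, 0, 0]})

```text
time: 22.33
position: [0.4268, 0.1339, 0.0614]
tool_rot: [0.776, 0.631, -0.0, -0.0]
ft_force: [0.6, -0.7, -2.4]
grip_width: 0.012
grip_force: 35.0
```

>>> drive_effector(motion={"sx": [0, 0, 0, 0], "sy": [0, 0, 0, 0], "sz": [0.001, 0.0005, 0, 0], "twist": [0, 0, 0, 0]})

```text
time: 22.67
position: [0.427, 0.1339, 0.0611]
tool_rot: [0.776, 0.631, 0.0, 0.0]
ft_force: [-1.9, 0.4, 8.6]
grip_width: 0.0114
grip_force: 35.0
```

It stops on the step (underside ≈26 mm, ~12 N contact), so it's good and goes to green.

>>> drive_effector(motion={"sx": [0, 0, 0, 0], "sy": [0, 0, 0, 0], "sz": [-0.01, -0.03, -0.04, -0.02], "twist": [0, 0, 0, 0]})

```text
time: 23.0
position: [0.4279, 0.134, 0.1628]
tool_rot: [0.776, 0.631, 0.001, 0.001]
ft_force: [1.1, -0.2, -2.9]
grip_width: 0.0122
grip_force: 35.0
```

```bash
python3 - <<'E'
from h import *
to(.665,-.017,.07,10)
E
```

```text
t 23.0 tcp [0.4279 0.134  0.1628] ty yaw -11.8 d [-0.0994  0.2627  0.0937] turn(world+, so tool -) 0.3804522202306888 q6 0.2591846348779802 w 0.012203381254090775
```

>>> drive_effector(motion={"sx": [-0.0142, -0.0142, -0.0142, -0.0142, -0.0142, -0.0142, -0.0142, 0, 0, 0, 0, 0, 0], "sy": [0.0375, 0.0375, 0.0375, 0.0375, 0.0375, 0.0375, 0.0377, 0, 0, 0, 0, 0, 0], "sz": [0, 0, 0, 0, 0, 0, 0, 0, 0, 0, 0, 0, 0], "twist": [0, 0, 0, 0, 0, 0, 0, -0.095, -0.095, -0.095, -0.095, 0, 0]})

```text
time: 24.08
position: [0.6631, -0.0171, 0.1594]
tool_rot: [0.644, 0.765, -0.0, -0.001]
ft_force: [0.3, -0.6, -3.7]
grip_width: 0.0118
grip_force: 35.0
```

```bash
python3 - <<'E'
from h import *
to(.665,-.017,.04,10)
o=robot.get_obs();r=R.from_quat(o['tool_rot'])
w=robot.camera("wrist");h,s,v=hsv(w)
m=((h>50)&(h<80)&(s>120)).astype(np.uint8);m[245:]=0
ys,xs=np.where(m);P=ray(w,np.c_[xs,ys],.03)
L=r.inv().apply(np.c_[P-o['position'][:2],0*P[:,0]])
print('rim in tool x,y:',L.min(0).round(4),L.max(0).round(4))
E
```

```text
t 24.0833 tcp [ 0.6631 -0.0171  0.1594] ty yaw 9.83 d [-0.0003  0.0021  0.1194] turn(world+, so tool -) 0.0030185112843806074 q6 -0.3653978808651122 w 0.011755657662159988
rim in tool x,y: [-5.370e-02 -1.869e-01 -1.000e-04] [0.1721 0.0408 0.0003]
```

>>> drive_effector(motion={"sx": [0, 0, 0, 0, 0, 0, 0], "sy": [-0.001, 0, 0, 0, 0, 0, 0], "sz": [0.03, 0.035, 0.03, 0.015, 0.007, 0.0025, 0], "twist": [0, 0, 0, 0, 0, 0, 0]})

```text
time: 24.72
position: [0.6631, -0.0173, 0.0406]
tool_rot: [0.643, 0.766, 0.0, 0.0]
ft_force: [-0.1, 0.4, -2.2]
grip_width: 0.0116
grip_force: 35.0
```

```bash
python3 - <<'E'
from h import *
to(.665,-.017,.0383,10)
o=robot.get_obs();r=R.from_quat(o['tool_rot'])
w=robot.camera("wrist");h,s,v=hsv(w)
m=(h>50)&(h<80)&(s>120);m[245:]=0
P=ray(w,max(blobs(m),key=cv2.contourArea),.03)
L=r.inv().apply(np.c_[P-o['position'][:2],0*P[:,0]])
print('rim in tool x,y:',L.min(0).round(4),L.max(0).round(4))
E
```

```text
t 24.7167 tcp [ 0.6631 -0.0173  0.0406] ty yaw 9.93 d [0.     0.0019 0.0023] turn(world+, so tool -) 0.0011966488760034749 q6 -0.3676494519333768 w 0.011567387103401139
rim in tool x,y: [-0.0003 -0.0426 -0.    ] [0.0791 0.0415 0.    ]
```

The tray is centred (rim ±42 mm, front at +79 mm). Lower the last 2 mm and release.

>>> drive_effector(motion={"sx": [0, 0, 0], "sy": [0, 0, 0], "sz": [0.0015, 0.001, 0], "twist": [0, 0, 0]})

```text
time: 25.02
position: [0.6633, -0.0174, 0.0391]
tool_rot: [0.643, 0.766, 0.0, 0.001]
ft_force: [0.3, -0.0, -2.2]
grip_width: 0.0117
grip_force: 35.0
```

>>> drive_effector(motion={"sx": [0, 0, 0, 0], "sy": [0, 0, 0, 0], "sz": [0, 0, 0, 0], "twist": [0, 0, 0, 0]}, finger_gap=0.045)

```text
time: 25.35
position: [0.6632, -0.0175, 0.0387]
tool_rot: [0.643, 0.766, 0.0, 0.001]
ft_force: [0.1, -0.6, -0.7]
grip_width: 0.031
grip_force: 0.0
```

>>> drive_effector(motion={"sx": [0, 0, 0, 0, 0, 0, 0], "sy": [0, 0, 0, 0, 0, 0, 0], "sz": [-0.01, -0.04, -0.04, -0.04, -0.04, -0.03, 0], "twist": [0, 0, 0, 0, 0, 0, 0]})

```text
time: 25.93
position: [0.6673, -0.018, 0.2478]
tool_rot: [0.643, 0.766, 0.004, 0.007]
ft_force: [1.3, -1.2, 0.7]
grip_width: 0.0451
grip_force: 0.0
```

```bash
python3 - <<'E'
from h import *
to(.37,-.38,.24)
c=robot.camera("side")
w=robot.camera("wrist");P=(hsv(w)[1]<70)&(hsv(w)[2]>110);P[245:]=0
for b in blobs(P,150): print(b.mean(0).round(),rect(ray(w,b,.028)))
E
```

```text
t 25.9333 tcp [ 0.6673 -0.018   0.2478] ty yaw 9.98 d [-0.3049 -0.3556  0.004 ] turn(world+, so tool -) None q6 -0.36836093462597735 w 0.04514127481514725
[274. 175.] [664.9 -18.7 116.1  38.6 -80.1]
[473. 132.] [910.9  77.4 297.1 288.1 -80.3]
[251.  26.] [609.  143.6  61.7  58.8  10.2]
[103.  26.] [447.3 119.6  60.   19.2  78.1]
[44. 14.] [382.7 120.5  35.   22.5  78.3]
```

>>> drive_effector(motion={"sx": [-0.0254, -0.0254, -0.0254, -0.0254, -0.0254, -0.0254, -0.0254, -0.0254, -0.0254, -0.0254, -0.0254, -0.0254, 0, 0], "sy": [-0.0296, -0.0296, -0.0296, -0.0296, -0.0296, -0.0296, -0.0296, -0.0296, -0.0296, -0.0296, -0.0296, -0.0296, 0, 0], "sz": [0, 0, 0, 0, 0, 0, 0, 0, 0, 0, 0, 0, 0, 0], "twist": [0, 0, 0, 0, 0, 0, 0, 0, 0, 0, 0, 0, 0, 0]})

```text
time: 27.2
position: [0.3636, -0.3797, 0.2365]
tool_rot: [0.645, 0.764, 0.001, -0.002]
ft_force: [0.4, 0.4, 0.4]
grip_width: 0.0452
grip_force: 0.0
```

```bash
python3 - <<'E'
from h import *
w=robot.camera("wrist");P=(hsv(w)[1]<70)&(hsv(w)[2]>110);P[245:]=0
for b in blobs(P,150): print(b.mean(0).round(),b.max(0),rect(ray(w,b,.025)))
to(.36,-.335,.0398,-26)
E
```

```text
[283. 146.] [318 188] [ 363.5 -339.3  110.1   30.4   63.9]
[111. 152.] [288 245] [ 175.1 -357.6  395.7  290.7    9.7]
t 27.25 tcp [ 0.3645 -0.3784  0.2366] ty yaw 9.83 d [0.0428 0.0031 0.197 ] turn(world+, so tool -) -0.6253311448461373 q6 -1.1891092622032042 w 0.04488827211018487
```

>>> drive_effector(motion={"sx": [0.0387, 0, 0, 0, 0, 0, 0, 0, 0], "sy": [0.0057, 0, 0, 0, 0, 0, 0, 0, 0], "sz": [0.01, 0.025, 0.025, 0.025, 0.025, 0.02, 0, 0, 0], "twist": [0, 0.1045, 0.1045, 0.1045, 0.1045, 0.1045, 0.1045, 0, 0]})

```text
time: 28.0
position: [0.3651, -0.3383, 0.1076]
tool_rot: [0.847, 0.532, 0.0, -0.001]
ft_force: [-0.9, 0.1, 0.4]
grip_width: 0.0449
grip_force: 0.0
```

```bash
python3 - <<'E'
from h import *
to(.3635,-.3393,.039,-26.1)
E
```

```text
t 28.0 tcp [ 0.3651 -0.3383  0.1076] ty yaw -25.67 d [-0.0017 -0.0009  0.0686] turn(world+, so tool -) -0.007529680249933862 q6 -0.5244508755991767 w 0.04493317117679219
```

>>> drive_effector(motion={"sx": [-0.0017, 0, 0, 0, 0, 0], "sy": [-0.0009, 0, 0, 0, 0, 0], "sz": [0.03, 0.025, 0.01, 0.004, 0, 0], "twist": [0.0075, 0, 0, 0, 0, 0]})

```text
time: 28.5
position: [0.3635, -0.3414, 0.0398]
tool_rot: [0.85, 0.527, 0.0, 0.001]
ft_force: [0.6, 0.6, 0.6]
grip_width: 0.0451
grip_force: 0.0
```

>>> drive_effector(motion={"sx": [0, 0, 0, 0, 0, 0, 0, 0, 0], "sy": [0, 0, 0, 0, 0, 0, 0, 0, 0], "sz": [0, 0, 0, 0, 0, 0, 0, 0, 0], "twist": [0, 0, 0, 0, 0, 0, 0, 0, 0]}, finger_gap=0.005, grip_force=35)

```text
time: 29.25
position: [0.3627, -0.3407, 0.0388]
tool_rot: [0.85, 0.527, -0.0, -0.001]
ft_force: [-1.1, 0.6, -1.0]
grip_width: 0.0118
grip_force: 35.0
```

>>> drive_effector(motion={"sx": [0, 0, 0, 0, 0, 0], "sy": [0, 0, 0, 0, 0, 0], "sz": [-0.01, -0.03, -0.04, -0.04, -0.03, 0], "twist": [0, 0, 0, 0, 0, 0]})

```text
time: 29.75
position: [0.3656, -0.3444, 0.1955]
tool_rot: [0.85, 0.527, 0.0, 0.007]
ft_force: [0.9, -0.2, -3.3]
grip_width: 0.0123
grip_force: 35.0
```

```bash
python3 - <<'E'
from h import *
to(.4058,.0267,.183,-11.8)
E
```

```text
t 29.75 tcp [ 0.3656 -0.3444  0.1955] ty yaw -26.37 d [ 0.3504 -0.129   0.0085] turn(world+, so tool -) 0.2542836514888258 q6 -0.5184245114968542 w 0.012322288517786023
```

>>> drive_effector(motion={"sx": [0.0351, 0.0351, 0.0351, 0.0351, 0.0351, 0.0351, 0.0351, 0.0351, 0.0351, 0.0345, 0, 0, 0, 0, 0, 0], "sy": [-0.0129, -0.0129, -0.0129, -0.0129, -0.0129, -0.0129, -0.0129, -0.0129, -0.0129, -0.0129, 0, 0, 0, 0, 0, 0], "sz": [0, 0, 0, 0, 0, 0, 0, 0, 0, 0, 0.005, 0.005, 0, 0, 0, 0], "twist": [0, 0, 0, 0, 0, 0, 0, 0, 0, 0, -0.085, -0.085, -0.085, 0, 0, 0]})

```text
time: 31.08
position: [0.4029, 0.0301, 0.1788]
tool_rot: [0.777, 0.63, -0.0, -0.0]
ft_force: [1.0, -0.3, -3.5]
grip_width: 0.0116
grip_force: 35.0
```

```bash
cat > s.py <<'E'
from h import *
o=robot.get_obs();r=R.from_quat(o['tool_rot']);ty=r.apply([0,1,0])[:2];p=o['position']
w=robot.camera("wrist");h,s,v=hsv(w)
m=(s<70)&(v>100)
for row in range(160,225,15):
    c=np.where(m[row,240:320])[0]+240
    y=(ray(w,[[c.min()-.5,row],[c.max()+.5,row]],p[2]-.0388+.025)-p[:2])@ty;print(row,c.min(),c.max(),y.round(4),y.mean().round(4))
E
python3 s.py; python3 g.py
```

```text
160 252 301 [-0.0141  0.0156] 0.0007
175 252 301 [-0.0144  0.0158] 0.0007
190 253 301 [-0.014   0.0161] 0.001
205 253 301 [-0.0142  0.0163] 0.001
220 253 301 [-0.0144  0.0165] 0.001
gauge z45 [235  35] [323 127] [428.1 134.4  80.   79.1 -11.9] tooly -0.037 0.0431
bar [301  36] [323 127] [457.7 127.8  78.4  19.3  78.4]
bar [235  36] [257 127] [398.3 140.3  78.3  19.3  78.1]
t 31.1833 tcp [0.4031 0.0299 0.179 ] ty yaw -11.88 d [0.1071 0.0033 0.1177] turn(world+, so tool -) 0.0013715306971329865 q6 0.003161248078753988 w 0.011536363845419038
```

>>> drive_effector(motion={"sx": [0.0357, 0.0357, 0.0357, 0, 0, 0, 0, 0, 0], "sy": [0.0007, 0.0007, 0.0007, 0, 0, 0, 0, 0, 0], "sz": [0, 0, 0, 0.03, 0.03, 0.025, 0.005, 0, 0], "twist": [0, 0, 0, 0, 0, 0, 0, 0, 0]})

```text
time: 31.93
position: [0.4277, 0.1344, 0.0895]
tool_rot: [0.776, 0.63, 0.0, 0.0]
ft_force: [1.1, -0.7, -3.2]
grip_width: 0.0122
grip_force: 35.0
```

```bash
python3 - <<'E'
from h import *
to(.4271,.1344,.0488,-11.8)
E
```

```text
t 31.9333 tcp [0.4277 0.1344 0.0895] ty yaw -11.83 d [-0.0001 -0.0006  0.0407] turn(world+, so tool -) 0.0005309685946788314 q6 0.2606083965144212 w 0.012173499878566703
```

>>> drive_effector(motion={"sx": [0, 0, 0, 0, 0, 0, 0, 0], "sy": [-0.0006, 0, 0, 0, 0, 0, 0, 0], "sz": [0.004, 0.003, 0.003, 0.003, 0.003, 0.003, 0.003, 0], "twist": [0, 0, 0, 0, 0, 0, 0, 0]})

```text
time: 32.6
position: [0.4261, 0.1347, 0.0665]
tool_rot: [0.776, 0.631, -0.0, -0.0]
ft_force: [-0.1, -0.3, -4.4]
grip_width: 0.0116
grip_force: 35.0
```

>>> drive_effector(motion={"sx": [0, 0, 0, 0], "sy": [0, 0, 0, 0], "sz": [0.0015, 0.0015, 0.0015, 0], "twist": [0, 0, 0, 0]})

```text
time: 32.93
position: [0.4263, 0.1347, 0.0623]
tool_rot: [0.776, 0.631, -0.0, -0.0]
ft_force: [-0.1, 0.5, -4.2]
grip_width: 0.0119
grip_force: 35.0
```

Past the step with no contact. On to the floor.

>>> drive_effector(motion={"sx": [0, 0, 0, 0, 0, 0], "sy": [0, 0, 0, 0, 0, 0], "sz": [0.0025, 0.0025, 0.0025, 0.0025, 0.0015, 0], "twist": [0, 0, 0, 0, 0, 0]})

```text
time: 33.43
position: [0.4262, 0.1347, 0.0507]
tool_rot: [0.776, 0.631, -0.0, -0.0]
ft_force: [-0.6, 0.4, -4.4]
grip_width: 0.0122
grip_force: 35.0
```

>>> drive_effector(motion={"sx": [0, 0, 0, 0, 0], "sy": [0, 0, 0, 0, 0], "sz": [0.001, 0.001, 0.001, 0, 0], "twist": [0, 0, 0, 0, 0]})

```text
time: 33.85
position: [0.4266, 0.1348, 0.0488]
tool_rot: [0.776, 0.631, 0.0, 0.0]
ft_force: [-1.3, 0.6, 6.7]
grip_width: 0.0117
grip_force: 35.0
```

It reached the floor with contact (underside at 10 mm), so it's too narrow and goes to yellow.

>>> drive_effector(motion={"sx": [0, 0, 0, 0, 0, 0, 0], "sy": [0, 0, 0, 0, 0, 0, 0], "sz": [-0.01, -0.02, -0.03, -0.04, -0.04, -0.015, 0], "twist": [0, 0, 0, 0, 0, 0, 0]})

```text
time: 34.43
position: [0.4292, 0.135, 0.2067]
tool_rot: [0.776, 0.631, 0.004, 0.003]
ft_force: [0.5, -0.1, -4.1]
grip_width: 0.0116
grip_force: 35.0
```

```bash
python3 - <<'E'
from h import *
to(.578,-.299,.05,-13)
E
```

```text
t 34.4333 tcp [0.4292 0.135  0.2067] ty yaw -11.76 d [-0.3949  0.2326  0.1579] turn(world+, so tool -) -0.021621053585814537 q6 0.2606440296577172 w 0.011647121690188581
```

>>> drive_effector(motion={"sx": [-0.0329, -0.0329, -0.0329, -0.0329, -0.0329, -0.0329, -0.0329, -0.0329, -0.0329, -0.0329, -0.0329, -0.0329, 0, 0, 0, 0], "sy": [0.0194, 0.0194, 0.0194, 0.0194, 0.0194, 0.0194, 0.0194, 0.0194, 0.0194, 0.0194, 0.0194, 0.0194, 0, 0, 0, 0], "sz": [0, 0, 0, 0, 0, 0, 0, 0, 0, 0, 0, 0, 0.03, 0.02, 0, 0], "twist": [0, 0, 0, 0, 0, 0, 0, 0, 0, 0, 0, 0, 0.0216, 0, 0, 0]})

```text
time: 35.77
position: [0.5714, -0.2976, 0.1491]
tool_rot: [0.783, 0.622, -0.001, -0.004]
ft_force: [0.3, -0.6, -3.9]
grip_width: 0.0122
grip_force: 35.0
```

```bash
cat > y.py <<'E'
from h import *
to(.578,-.299,.0418,-13)
o=robot.get_obs();r=R.from_quat(o['tool_rot'])
w=robot.camera("wrist");h,s,v=hsv(w)
m=(h>20)&(h<33)&(s>150)&(v>110);m[245:]=0;m[:,:200]=0;m[:,350:]=0
P=ray(w,max(blobs(m),key=cv2.contourArea),.03)
L=r.inv().apply(np.c_[P-o['position'][:2],0*P[:,0]])
print('rim in tool x,y:',L.min(0).round(4),L.max(0).round(4))
E
python3 y.py
```

```text
t 35.7667 tcp [ 0.5714 -0.2976  0.1491] ty yaw -13.02 d [-0.0002  0.0076  0.1072] turn(world+, so tool -) 0.0003784376415281319 q6 -0.4261419265144283 w 0.012248254344424
rim in tool x,y: [-0.0494 -0.0382 -0.0005] [0.0768 0.0452 0.0006]
```

>>> drive_effector(motion={"sx": [0.001, 0, 0, 0, 0, 0, 0], "sy": [0.0035, 0, 0, 0, 0, 0, 0], "sz": [0.03, 0.035, 0.022, 0.01, 0.006, 0, 0], "twist": [0, 0, 0, 0, 0, 0, 0]})

```text
time: 36.4
position: [0.5787, -0.2998, 0.0517]
tool_rot: [0.783, 0.623, 0.0, 0.002]
ft_force: [0.0, -0.3, -2.8]
grip_width: 0.0114
grip_force: 35.0
```

```bash
python3 y.py
```

```text
t 36.4 tcp [ 0.5787 -0.2998  0.0517] ty yaw -12.99 d [ 0.0007 -0.0009  0.0099] turn(world+, so tool -) -0.00010584176181060716 q6 -0.4223397450609414 w 0.011439172172122236
rim in tool x,y: [-0.0051 -0.0468 -0.0002] [0.0782 0.0371 0.0001]
```

>>> drive_effector(motion={"sx": [0, 0, 0, 0, 0], "sy": [-0.004, 0, 0, 0, 0], "sz": [0.004, 0.003, 0.002, 0.001, 0], "twist": [0, 0, 0, 0, 0]})

```text
time: 36.87
position: [0.5734, -0.2981, 0.0418]
tool_rot: [0.783, 0.623, -0.0, 0.0]
ft_force: [-2.9, 2.0, 5.7]
grip_width: 0.0117
grip_force: 35.0
```

>>> drive_effector(motion={"sx": [0, 0, 0, 0, 0], "sy": [0, 0, 0, 0, 0], "sz": [0, 0, 0, 0, 0], "twist": [0, 0, 0, 0, 0]}, finger_gap=0.045)

```text
time: 37.28
position: [0.5737, -0.2984, 0.0401]
tool_rot: [0.783, 0.622, 0.0, 0.0]
ft_force: [0.0, 0.0, 0.0]
grip_width: 0.0373
grip_force: 0.0
```

>>> drive_effector(motion={"sx": [0, 0, 0, 0, 0, 0, 0, 0], "sy": [0, 0, 0, 0, 0, 0, 0, 0], "sz": [-0.01, -0.04, -0.04, -0.04, -0.04, -0.03, 0, 0], "twist": [0, 0, 0, 0, 0, 0, 0, 0]})

```text
time: 37.95
position: [0.5747, -0.299, 0.2436]
tool_rot: [0.783, 0.622, 0.001, 0.003]
ft_force: [-0.0, -0.9, -0.8]
grip_width: 0.045
grip_force: 0.0
```

```bash
python3 - <<'E'
from h import *
a=robot.camera("scene")['img'];b=robot.camera("wrist")['img']
cv2.imwrite('pics/end.png',np.hstack([cv2.resize(a[80:340,80:480],(400,260)),cv2.resize(b[:,100:460],(360,420))[:260]])[:,:,::-1])
E
```

```text
(no output)
```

View pics/end.png

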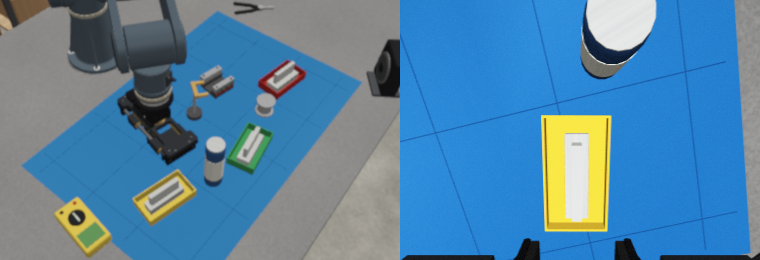

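All three sinks stand upright in their trays: red at (282,77), green at (250,145) and yellow at (165,195). The bystanders are in place and the gripper is clear.

```bash
python3 -c "
from rig import robot
print(robot.hand_in())"
```

```text
the job is handed in; nothing more can be done
None
```

I tried each of the three sinks in the gauge and sorted them, 44 mm to red, 38 mm to green and 30 mm to yellow. All three stood upright and the bystanders looked undisturbed when I handed in at about 38 s; no verdict came back.

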